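# Cedar slats from the slotted rack to the airing tower

### The job

Draw the four cedar slats straight up out of the slotted rack, one at a time by the top edge, and carry on the started airing tower on the tray, keeping every slat on edge. First set the two short slats square across the two glued rails, one near each end of the rails; then set the two long slats square across the short ones, one near each end of these, every slat overhanging evenly on both sides. Leave the tower standing and the other things undisturbed.

Things in the scene. Friction and masses are not known exactly. Their poses are not given: they have to be found in the camera images.
- short_a: a flat cedar slat, 120 mm long, 14 mm thick, 42 mm high, about 30 to 60 g, standing on its long narrow edge. Origin: centre of its underside. x along its length, y across its thickness, z up to its top edge. One of two alike. At the start it stands in a slot of the rack (any of the four), centred along it to about 2 mm; its underside is 8 mm over the table
- short_b: a flat cedar slat, 120 mm long, 14 mm thick, 42 mm high, about 30 to 60 g, standing on its long narrow edge. Origin: centre of its underside. x along its length, y across its thickness, z up to its top edge. One of two alike. At the start it stands in a slot of the rack (any of the four), centred along it to about 2 mm; its underside is 8 mm over the table
- long_a: a flat cedar slat, 170 mm long, 14 mm thick, 42 mm high, about 45 to 85 g, standing on its long narrow edge. Origin: centre of its underside. x along its length, y across its thickness, z up to its top edge. One of two alike. At the start it stands in a slot of the rack (any of the four), centred along it to about 2 mm; its underside is 8 mm over the table
- long_b: a flat cedar slat, 170 mm long, 14 mm thick, 42 mm high, about 45 to 85 g, standing on its long narrow edge. Origin: centre of its underside. x along its length, y across its thickness, z up to its top edge. One of two alike. At the start it stands in a slot of the rack (any of the four), centred along it to about 2 mm; its underside is 8 mm over the table
- rack: dark wooden slotted rack, fixed, 190 x 205 mm. Origin: centre of its underside, on the table; z up. Four slots along its x at y = -75, -25, 25, 75 mm, each 17 mm wide, 176 long, closed at the ends; slot floor 8 mm, its 5 mm thick side and end walls 26 mm over the table, so a slat is 18 mm deep in and stands 24 mm out. Between the walls of neighbouring slots: a clear 23 mm gap
- plinth: the started tower, fixed on the tray: dark board 150 (x) x 110 (y) x 8 mm with two glued rails along its x, 130 mm long, 14 thick, centred at y = -40 and 40 mm, tops 50 mm above the origin (centre of the board's underside, 6 mm over the table; z up). Short slats go along its y on the rails (undersides at 50 mm), long ones along its x on top (undersides at 92 mm)
- tray: dark wooden tray with a rattan edge, 360 (x) x 370 (y) mm, fixed; floor 6 mm and rim about 33 mm over the table. Origin: centre of its underside
- trinket_box: bystander: glass trinket box with hinged lid, 70 x 70 x 42 mm and a small knob, on the tray. Origin: centre of its underside
- torch: bystander: flat red torch, 90 x 26 x 16 mm, on the tray. Origin: centre of its underside
- magnet: bystander: round dark ceramic ring magnet, 48 mm across, 10 mm high, on the tray. Origin: centre of its underside
- bottle_cap: bystander: steel bottle cap, 32 mm across, 7 mm high, on the tray. Origin: centre of its underside
- candle_jar: bystander: amber glass candle jar with cap, 60 mm across, 60 mm high, on the tray. Origin: centre of its underside
- carabiner: bystander: aluminium carabiner, 90 x 52 x 10 mm, on the table in front of the rack. Origin: centre of its underside
- glasses_case: bystander: black glasses case, 160 x 58 x 36 mm, on the table behind the rack. Origin: centre of its underside
Not all that is in view belongs to the job. What is shaped like the short_b but pink is not meant.

How it is judged:
By the outcome, as a careful person would: the job done as asked, in the order asked, and still so for the second after the job is handed in, with the robot touching nothing.
It also fails if it takes over 72 s, if anything falls off the work surface, if the arm or the gripper's body presses on something with over 40 N, if the wrist force passes 120 N, or if a joint passes its speed limit or range.

### The arm

A 7-joint arm with a two-finger parallel gripper is mounted at the origin on the work surface. World frame = base frame: x ahead of the robot, y to its left, z up, the work surface at z = 0. Lengths are in m, angles in rad, forces in N, time in s.
With the tool pointing down it reaches from about 0.425 to 0.875 m from the base axis. Payload 4.7 kg.
Tool frame: the origin (TCP) lies on the centre line of the jaws, within the pads' length; the fingertips stand 22 mm ahead of it and the grasp point (between the pads) lies 3 mm ahead of it; z points along the fingers, y is the line along which they close (so a half turn about z gives the same grasp; the last joint's range is limited). The gripper opens to 87 mm and grips with 3 to 60 N. Pads are 19 mm wide; open, the fingers measure 117 mm over their backs; the gripper's body (75 mm by 190 mm) begins 51 mm behind the grasp point.
Start: joints at [1.118, 0.321, -0.07, 1.45, 0.023, 1.371, -0.057], TCP at [0.293, -0.58, 0.22] pointing down, gripper open.
Joint ranges: [-2.86, 2.86], [-0.3, 2.09], [-1.38, 1.24], [0.06, 2.45], [-1.56, 4.7], [0.09, 2.05], [-2.69, 2.69]. Speed limits (rad/s): [2.57, 2.57, 3.14, 3.14, 3.14, 3.14, 3.14].

### API

Orientations are given as a unit quaternion [w, x, y, z].
In Python, from station import r gives the robot as it stands.
- The arm moves only by the shell command python3 -m pendant 'ROWS' [FORCE]. ROWS is JSON, a list of rows, each an object with "dp": the shift along the tool's x, y, z as a fraction of full scale, a list of three; "turn": the turn, a rotation vector about the tool's x, y, z as a fraction of full scale, a list of three; "jaw": the opening, from -1 (shut) to 1 (fully open). A call has exactly 5 rows; each row is the pose to reach, as a shift and turn from the pose commanded when the call began, along the tool's axes at that moment, turning the shorter way round; what a row does not reach only later rows make up. Full scale, the value 1, is 0.1 m for a shift and 180 degrees for a turn. A row lasts 1/12 s, in which the tool goes at most 41.7 mm and 7.16 degrees, less where a joint would pass 70% of its speed; a pose out of reach is approached as far as the arm can. A call with a number of a shift or a turn outside -1 to 1 is refused whole. A call with a gripper value outside its range is refused whole. The fingers move at their own pace and stop on an object; FORCE is the grip in N (left out, the last holds). Time passes only in rows, so rows that repeat a pose let the fingers close, or fill a call up. It gives the time, the measured TCP pose, the force, the opening and the grip force at its end, in the units of the state.
- r.state(): the state, without advancing time (a new reading comes with each control period).
- r.get_image(name): name is "scene" or "side" or "wrist"; returns the picture (400x640x3 uint8, red, green, blue); there is no depth.
- r.camera_params(name): a dict with "K" (3x3 intrinsics, pixels), "rvec" (rotation vector, rad) and "tvec" (3), from world to camera coordinates, as OpenCV has them. Camera axes: x right, y down, z forward; pixel columns grow to the right and rows downward; lengths in m; the calibration is good to about 2 mm. A picture is of the moment at which its call begins: read the wrist's pose just before it. camera_params takes no time and is no camera call; for the wrist camera it gives the pose at the moment of the call.
- r.finish_job(): hands the job in; it is judged then, once.
Trained networks look in the newest picture that a camera, given by its name, has taken for a name from the list of things; names that differ only in an ending like _2 or _b are one class to them, and where a whole thing is asked for, a point or a joint stands for the part that bears it (a point fixed in the world has none). Each returns a list of dicts, best first, with "score" (0 to 1); they miss things now and then, are a little off and sometimes report something else, mostly with a low value. They report only what shows in the picture. A call takes as long as a camera call. They do not tell look-alikes from the thing itself.
- r.cut_out(camera, name): "mask" (400x640 bool, what is visible of it) and "uv" ([column, row] in pixels, amid what is visible of it).
The state is a dict: "clock": time; "joint_pos": joint angles; "dq": joint speeds; "effort": joint torques, N m; "tcp_pos": TCP position; "orientation": TCP orientation; "contact_force": force on the tool from outside, world axes, zero at the start; "moment": the same for the moment, N m; "width": finger opening in m; "grasp_force": force on a finger pad.
Only numpy, scipy, OpenCV 4.12 (cv2) and the standard library are available. Lean on these libraries where they do the work, as an engineer would, in place of code of your own. Each camera call takes 0.05 s, during which the arm holds its last target. There are 200 camera calls.

## Working session

There is one attempt and no reset: what is moved stays moved. The work goes in short steps, Python scripts to look and compute and a shell command to move; the robot and the scene stay as the last step left them, time stands still between calls to the robot, and variables do not carry over. Pictures are saved under pics/ and viewed, at most 10 in all, crops included, and the job is handed in when it is done.

```bash
mkdir -p pics; ls; python3 - <<'E'
from station import r
import cv2,numpy as np
s=r.state();print({k:np.round(v,3).tolist() for k,v in s.items()})
for n in ["scene","side"]:
    im=r.get_image(n);cv2.imwrite(f"pics/{n}0.png",im[:,:,::-1])
    c=r.camera_params(n);R=cv2.Rodrigues(np.array(c["rvec"],float))[0];print(n,np.round(c["K"],1).tolist(),np.round(-R.T@np.array(c["tvec"]).ravel(),3))
E
```

```text
pics
{'clock': 0.0, 'joint_pos': [1.118, 0.322, -0.07, 1.452, 0.023, 1.371, -0.057], 'dq': [0.002, 0.0, 0.0, 0.0, -0.001, 0.001, 0.0], 'effort': [-0.0, -49.129, -0.404, -31.253, -0.064, 0.043, 0.0], 'tcp_pos': [0.292, -0.58, 0.219], 'orientation': [-0.001, 0.973, 0.231, -0.0], 'contact_force': [-0.097, 0.599, -0.609], 'moment': [0.015, 0.054, -0.0], 'grasp_force': 0.0, 'width': 0.087}
scene [[440.7, 0.0, 326.2], [0.0, 440.7, 200.6], [0.0, 0.0, 1.0]] [ 0.88  -0.525  1.097]
side [[428.7, 0.0, 315.8], [0.0, 428.7, 204.6], [0.0, 0.0, 1.0]] [0.078 0.662 1.   ]
```

View pics/scene0.png

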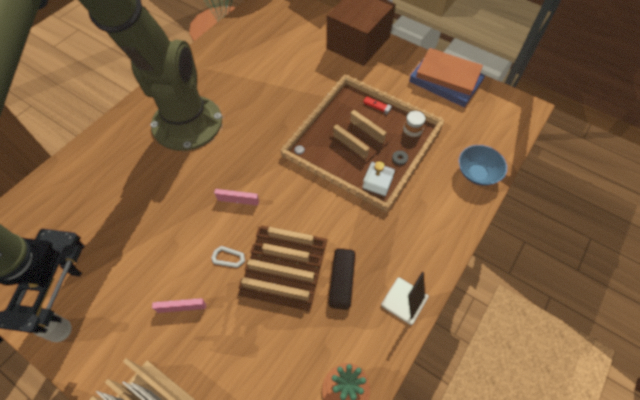

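View pics/side0.png

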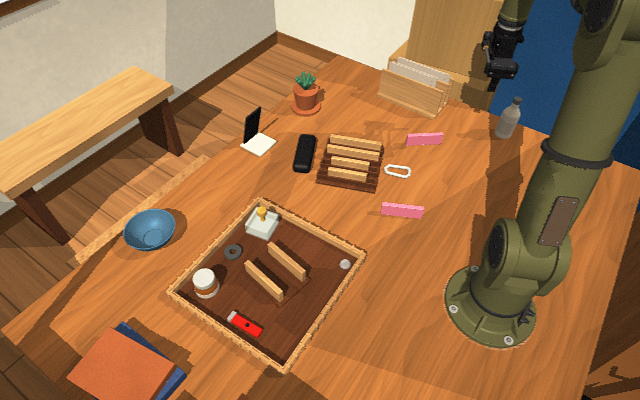

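```bash
cat > h.py <<'E'
from station import r
import cv2,numpy as np
from scipy.spatial.transform import Rotation as Ro
def cam(n):
    c=r.camera_params(n);return np.array(c["K"],float),cv2.Rodrigues(np.array(c["rvec"],float))[0],np.array(c["tvec"],float).ravel()
def plane(c,uv,z):
    K,R,t=c;uv=np.atleast_2d(np.array(uv,float))
    d=(R.T@np.linalg.inv(K)@np.c_[uv,np.ones(len(uv))].T).T;o=-R.T@t
    return o+d*((z-o[2])/d[:,2])[:,None]
def proj(c,P):
    K,R,t=c;q=(K@(R@np.atleast_2d(P).T+t[:,None])).T;return q[:,:2]/q[:,2:]
def tool():
    s=r.state();q=s["orientation"];return np.array(s["tcp_pos"]),Ro.from_quat([q[1],q[2],q[3],q[0]]),s
E
python3 - <<'E'
from h import *
for n in ["scene","side"]:
    c=cam(n)
    for k in ["short_a","long_a","rack","plinth","tray","trinket_box","torch","magnet","bottle_cap","candle_jar","carabiner","glasses_case"]:
        for d in r.cut_out(n,k)[:6]:
            m=d["mask"];ys,xs=np.nonzero(m);rc=cv2.minAreaRect(np.c_[xs,ys].astype(np.float32))
            z={"short_a":.045,"long_a":.045,"rack":.02,"plinth":.03,"tray":.015}.get(k,.015)
            p=plane(c,rc[0],z)[0];b=plane(c,cv2.boxPoints(rc),z)
            print(n,k,round(d["score"],2),np.round(d["uv"]),m.sum(),p[:2].round(3),np.linalg.norm(b[1]-b[0]).round(3),np.linalg.norm(b[2]-b[1]).round(3))
K,R,t=cam("wrist");print(K.round(1),R.T.round(2),(-R.T@t).round(3))
p,q,s=tool();print("cam in tool",q.inv().apply(-R.T@t-p).round(4));print((q.as_matrix().T@R.T).round(3))
E
```

```text
scene short_a 0.96 [183. 303.] 525 [ 0.415 -0.452] 0.125 0.027
scene short_a 0.93 [287. 250.] 430 [ 0.544 -0.196] 0.028 0.124
scene short_a 0.62 [292. 235.] 412 [ 0.526 -0.149] 0.027 0.125
scene short_a 0.55 [237. 194.] 451 [ 0.332 -0.139] 0.036 0.119
scene short_a 0.31 [339. 280.] 1403 [ 0.703 -0.173] 0.162 0.063
scene long_a 0.82 [280. 270.] 597 [ 0.563 -0.242] 0.028 0.172
scene long_a 0.7 [275. 290.] 616 [ 0.581 -0.288] 0.024 0.174
scene rack 0.58 [285. 268.] 3165 [ 0.552 -0.226] 0.209 0.209
scene plinth 0.96 [360. 137.] 1726 [0.495 0.249] 0.147 0.178
scene tray 0.82 [349. 147.] 9452 [0.496 0.261] 0.454 0.465
scene trinket_box 0.72 [379. 179.] 741 [0.617 0.159] 0.107 0.079
scene torch 0.58 [378. 104.] 185 [0.467 0.403] 0.033 0.09
scene magnet 0.73 [340. 278.] 1341 [ 0.698 -0.163] 0.166 0.064
scene magnet 0.43 [401. 160.] 160 [0.632 0.258] 0.046 0.049
scene bottle_cap 0.7 [352. 152.] 8828 [0.498 0.259] 0.444 0.459
scene bottle_cap 0.55 [297. 152.] 62 [0.364 0.11 ] 0.025 0.027
scene bottle_cap 0.43 [278. 292.] 681 [ 0.573 -0.281] 0.027 0.18
scene candle_jar 0.93 [411. 125.] 407 [0.6
[... 765 characters left out ...]
92
side trinket_box 0.62 [398. 168.] 167 [ 0.409 -0.275] 0.052 0.084
side torch 0.95 [242. 323.] 365 [0.465 0.399] 0.028 0.09
side magnet 0.55 [230. 250.] 212 [0.629 0.26 ] 0.046 0.05
side candle_jar 0.8 [207. 283.] 648 [0.622 0.373] 0.063 0.093
side candle_jar 0.4 [262. 221.] 770 [0.628 0.139] 0.103 0.093
side carabiner 0.52 [396. 167.] 259 [ 0.411 -0.275] 0.057 0.088
side glasses_case 0.64 [302. 155.] 688 [ 0.7   -0.166] 0.187 0.065
[[316.3   0.  323.2]
 [  0.  316.3 197.2]
 [  0.    0.    1. ]] [[ 0.45 -0.85 -0.26]
 [-0.89 -0.43 -0.13]
 [-0.    0.29 -0.96]] [ 0.363 -0.544  0.385]
cam in tool [ 0.0797 -0.0012 -0.165 ]
[[-0.    -0.956 -0.292]
 [ 1.     0.    -0.   ]
 [ 0.001 -0.292  0.956]]
```

Candidates for slats: pink at scene (237,195) and (180,304) are decoys. The cedar ones in the rack are shorts at (292,235) and (287,252), longs at (280,270) and (275,290). The plinth rails at (352,137) also look like slats but are glued. I'm moving over the rack for the close check.

```bash
python3 -m pendant '[{"dp":[0.4,-0.2,0],"turn":[0,0,0],"jaw":1},{"dp":[0.83,-0.41,0],"turn":[0,0,0],"jaw":1},{"dp":[0.83,-0.41,0],"turn":[0,0,0],"jaw":1},{"dp":[0.83,-0.41,0],"turn":[0,0,0],"jaw":1},{"dp":[0.83,-0.41,0],"turn":[0,0,0],"jaw":1}]'
python3 -m pendant '[{"dp":[0.4,-0.2,0],"turn":[0,0,0],"jaw":1},{"dp":[0.7,-0.35,0],"turn":[0,0,0],"jaw":1},{"dp":[1,-0.49,0],"turn":[0,0,0],"jaw":1},{"dp":[1,-0.49,0],"turn":[0,0,0],"jaw":1},{"dp":[1,-0.49,0],"turn":[0,0,0],"jaw":1}]'
python3 -m pendant '[{"dp":[0.4,-0.2,0],"turn":[0,0,0],"jaw":1},{"dp":[0.7,-0.35,0],"turn":[0,0,0],"jaw":1},{"dp":[1,-0.49,0],"turn":[0,0,0],"jaw":1},{"dp":[1,-0.49,0],"turn":[0,0,0],"jaw":1},{"dp":[1,-0.49,0],"turn":[0,0,0],"jaw":1}]'
python3 -m pendant '[{"dp":[0.4,-0.2,0],"turn":[0,0,0],"jaw":1},{"dp":[0.7,-0.35,0],"turn":[0,0,0],"jaw":1},{"dp":[1,-0.49,0],"turn":[0,0,0],"jaw":1},{"dp":[1,-0.49,0],"turn":[0,0,0.03],"jaw":1},{"dp":[1,-0.49,0],"turn":[0,0,0.03],"jaw":1}]'
python3 -m pendant '[{"dp":[0.3,-0.1,0],"turn":[0,0,0],"jaw":1},{"dp":[0.3,-0.1,0],"turn":[0,0,0],"jaw":1},{"dp":[0.3,-0.1,0],"turn":[0,0,0],"jaw":1},{"dp":[0.3,-0.1,0],"turn":[0,0,0],"jaw":1},{"dp":[0.3,-0.1,0],"turn":[0,0,0],"jaw":1}]'
python3 - <<'E'
from h import *
p,q,s=tool();print(p.round(4),q.as_matrix().round(3).tolist())
im=r.get_image("wrist");c=cam("wrist");cv2.imwrite("pics/w1.png",im[:,:,::-1]);np.savez("w1.npz",im=im,K=c[0],R=c[1],t=c[2])
for k in ["short_a","long_a"]:
    for d in r.cut_out("wrist",k):
        ys,xs=np.nonzero(d["mask"]);rc=cv2.minAreaRect(np.c_[xs,ys].astype(np.float32));b=plane(c,cv2.boxPoints(rc),.05)
        e=b[2]-b[1] if np.linalg.norm(b[2]-b[1])>np.linalg.norm(b[1]-b[0]) else b[1]-b[0]
        print(k,round(d["score"],2),np.round(rc[0]),b.mean(0).round(4),np.linalg.norm(b[1]-b[0]).round(3),np.linalg.norm(b[2]-b[1]).round(3),np.degrees(np.arctan2(e[1],e[0])).round(1))
E
```

```text
clock: 1.72
tcp_pos: [0.349, -0.506, 0.2203]
orientation: [0.0, 0.973, 0.232, -0.0]
contact_force: [-0.2, -0.6, 0.8]
width: 0.0873
grasp_force: 0.0
clock: 2.13
tcp_pos: [0.4163, -0.4171, 0.2201]
orientation: [0.0, 0.973, 0.233, 0.0]
contact_force: [-1.1, -0.1, -0.0]
width: 0.0868
grasp_force: 0.0
clock: 2.55
tcp_pos: [0.4829, -0.3293, 0.2199]
orientation: [0.0, 0.973, 0.232, -0.0]
contact_force: [-1.5, -1.0, -0.2]
width: 0.0869
grasp_force: 0.0
clock: 2.97
tcp_pos: [0.5499, -0.2414, 0.2197]
orientation: [0.0, 0.983, 0.184, -0.0]
contact_force: [0.1, -0.6, 0.1]
width: 0.087
grasp_force: 0.0
clock: 3.38
tcp_pos: [0.5727, -0.2233, 0.2197]
orientation: [0.001, 0.983, 0.183, -0.001]
contact_force: [-1.1, -0.1, -0.0]
width: 0.0874
grasp_force: 0.0
[ 0.5727 -0.2233  0.2197] [[0.933, 0.361, -0.001], [0.361, -0.933, -0.002], [-0.002, 0.001, -1.0]]
short_a 0.83 [247. 190.] [ 0.5255 -0.1498  0.05  ] 0.021 0.123 -157.1
short_a 0.74 [290. 190.] [ 0.5433 -0.1943  0.05  ] 0.018 0.125 -158.1
short_a 0.72 [198. 310.] [ 0.3562 -0.1392  0.05  ] 0.015 0.114 -154.7
short_a 0.57 [428. 319.] [ 0.4492 -0.4104  0.05  ] 0.018 0.049 -140.4
long_a 0.95 [377. 188.] [ 0.5766 -0.2831  0.05  ] 0.172 0.02 21.4
long_a 0.71 [314.  42.] [ 0.693  -0.1651  0.05  ] 0.147 0.056 -62.5
long_a 0.62 [334. 188.] [ 0.56   -0.2388  0.05  ] 0.013 0.17 -157.9
```

View pics/w1.png

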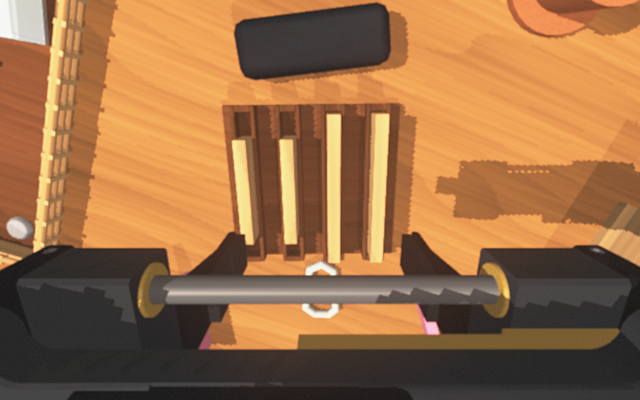

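Wrist view: four slots run vertically. The shorts are at (242,190) and (289,190), the longs at (333,188) and (379,187), all cedar, and the jaws are already nearly aligned. Next I'm refining the top faces.

```bash
python3 - <<'E'
from h import *
z=np.load("w1.npz");im=z["im"];c=(z["K"],z["R"],z["t"])
b=im[:,:,2].astype(int);g=im[:,:,1].astype(int)
print(im[190,225:260].tolist());print(im[190,325:345].tolist())
hsv=cv2.cvtColor(im,cv2.COLOR_RGB2HSV);m=((hsv[:,:,2]>215)&(hsv[:,:,1]<150)).astype(np.uint8);m[:100]=0;m[265:]=0;m[:,:225]=0;m[:,400:]=0
n,l,st,ce=cv2.connectedComponentsWithStats(m)
for i in range(1,n):
    if st[i,4]<200: continue
    ys,xs=np.nonzero(l==i);rc=cv2.minAreaRect(np.c_[xs,ys].astype(np.float32));B=plane(c,cv2.boxPoints(rc),.05)
    L=[np.linalg.norm(B[1]-B[0]),np.linalg.norm(B[2]-B[1])];e=B[2]-B[1] if L[1]>L[0] else B[1]-B[0]
    print(st[i],B.mean(0).round(4),np.round(L,4),np.degrees(np.arctan(e[1]/e[0])).round(2))
E
```

```text
[[240, 164, 86], [240, 164, 89], [241, 166, 90], [240, 164, 88], [234, 152, 81], [205, 123, 71], [165, 98, 60], [160, 95, 58], [161, 95, 57], [158, 90, 54], [172, 105, 63], [237, 173, 109], [251, 231, 147], [248, 238, 157], [247, 235, 155], [247, 231, 150], [247, 229, 149], [247, 228, 146], [247, 229, 148], [247, 226, 146], [247, 225, 145], [247, 225, 144], [248, 226, 144], [251, 211, 131], [216, 149, 94], [154, 111, 73], [148, 104, 69], [151, 106, 71], [151, 109, 72], [148, 107, 70], [135, 95, 62], [116, 74, 51], [114, 69, 47], [116, 69, 47], [106, 66, 41]]
[[118, 69, 46], [138, 92, 59], [237, 174, 107], [253, 229, 144], [248, 226, 145], [247, 220, 140], [246, 218, 136], [246, 217, 136], [246, 219, 139], [246, 219, 139], [247, 223, 142], [247, 224, 142], [247, 226, 144], [249, 224, 141], [251, 200, 123], [190, 132, 84], [117, 74, 50], [110, 62, 42], [116, 71, 46], [115, 69, 49]]
[ 327  114   14  150 1957] [ 0.5589 -0.2393  0.05  ] [0.0133 0.1705] 22.05
[ 368  114   21  149 2300] [ 0.5771 -0.2845  0.05  ] [0.1696 0.0171] 21.8
[ 279  139   18  105 1360] [ 0.541  -0.1924  0.05  ] [0.0139 0.1198] 22.26
[ 232  140   22  105 1303] [ 0.522  -0.1462  0.05  ] [0.014  0.1203] 22.24
```

```bash
python3 -m pendant '[{"dp":[-0.1,-0.4,0.1],"turn":[0,0,-0.006],"jaw":-0.1},{"dp":[-0.195,-0.8,0.3],"turn":[0,0,-0.006],"jaw":-0.1},{"dp":[-0.195,-0.9,0.6],"turn":[0,0,-0.006],"jaw":-0.1},{"dp":[-0.195,-0.9,0.6],"turn":[0,0,-0.006],"jaw":-0.1},{"dp":[-0.195,-0.9,0.6],"turn":[0,0,-0.006],"jaw":-0.1}]' 15
python3 -m pendant '[{"dp":[0,0,0.2],"turn":[0,0,0],"jaw":-0.1},{"dp":[0,0,0.5],"turn":[0,0,0],"jaw":-0.1},{"dp":[0,0,0.75],"turn":[0,0,0],"jaw":-0.1},{"dp":[0,0,0.75],"turn":[0,0,0],"jaw":-0.1},{"dp":[0,0,0.75],"turn":[0,0,0],"jaw":-0.1}]'
python3 - <<'E'
from h import *
p,q,s=tool();print(p.round(4),q.as_matrix().round(3).tolist(),s["width"])
E
```

```text
clock: 3.95
tcp_pos: [0.5219, -0.1434, 0.1591]
orientation: [-0.0, 0.981, 0.195, -0.001]
contact_force: [0.3, -1.0, 0.2]
width: 0.0615
grasp_force: 0.0
clock: 4.37
tcp_pos: [0.5239, -0.145, 0.0855]
orientation: [0.0, 0.981, 0.193, -0.0]
contact_force: [-0.5, -0.1, 0.6]
width: 0.04
grasp_force: 0.0
[ 0.5239 -0.145   0.0855] [[0.925, 0.38, -0.0], [0.38, -0.925, -0.0], [-0.0, 0.0, -1.0]] 0.040038217690534283
```

```bash
python3 -m pendant '[{"dp":[-0.02,0.0,0.1],"turn":[0,0,0],"jaw":-0.1},{"dp":[-0.02,0.0,0.25],"turn":[0,0,0],"jaw":-0.1},{"dp":[-0.02,0.0,0.345],"turn":[0,0,0],"jaw":-0.1},{"dp":[-0.02,0.0,0.345],"turn":[0,0,0],"jaw":-0.1},{"dp":[-0.02,0.0,0.345],"turn":[0,0,0],"jaw":-0.3}]' 15
python3 -m pendant '[{"dp":[0,0,0],"turn":[0,0,0],"jaw":-0.5},{"dp":[0,0,0],"turn":[0,0,0],"jaw":-0.8},{"dp":[0,0,0],"turn":[0,0,0],"jaw":-1},{"dp":[0,0,0],"turn":[0,0,0],"jaw":-1},{"dp":[0,0,0],"turn":[0,0,0],"jaw":-1}]' 15
```

```text
clock: 4.78
tcp_pos: [0.5218, -0.1443, 0.0509]
orientation: [0.0, 0.981, 0.194, 0.0]
contact_force: [-0.1, 0.3, -0.4]
width: 0.0369
grasp_force: 0.0
clock: 5.2
tcp_pos: [0.5216, -0.1441, 0.0508]
orientation: [0.0, 0.981, 0.194, 0.0]
contact_force: [-0.3, -0.1, 0.1]
width: 0.007
grasp_force: 0.0
```

```bash
python3 - <<'E'
from h import *
p,q,s=tool();print(p.round(4),s["width"],s["grasp_force"],np.round(s["contact_force"],1))
im=r.get_image("wrist");cv2.imwrite("pics/w2.png",im[:,:,::-1])
E
```

```text
[ 0.5216 -0.1441  0.0508] 0.007019240855118233 0.0 [-0.3 -0.1  0.1]
```

View pics/w2.png

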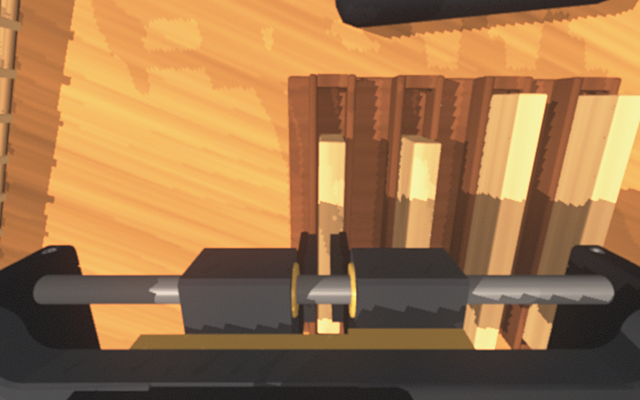

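Fingers straddle the slat top at (331,240), yet the width reads 7 mm and the force 0. I'll let the jaws settle and read again.

```bash
python3 -m pendant '[{"dp":[0,0,0],"turn":[0,0,0],"jaw":-1},{"dp":[0,0,0],"turn":[0,0,0],"jaw":-1},{"dp":[0,0,0],"turn":[0,0,0],"jaw":-1},{"dp":[0,0,0],"turn":[0,0,0],"jaw":-1},{"dp":[0,0,0],"turn":[0,0,0],"jaw":-1}]' 20
python3 - <<'E'
from h import *
im=r.get_image("wrist");cv2.imwrite("pics/w3.png",cv2.resize(im[200:345,230:430,::-1],None,fx=3,fy=3))
E
```

```text
clock: 5.67
tcp_pos: [0.5214, -0.1441, 0.0504]
orientation: [0.0, 0.981, 0.194, -0.0]
contact_force: [-0.6, 0.3, -0.1]
width: 0.0008
grasp_force: 0.0
```

View pics/w3.png

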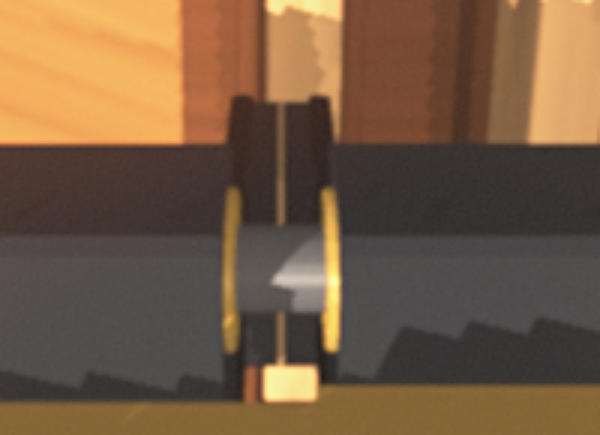

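The fingers closed shut over the slat without gripping, so the tips must be higher than the reported pose implies. I'll check this against the fixed cameras.

```bash
python3 - <<'E'
from h import *
p,q,s=tool();tip=p+q.apply([0,0,.022]);print(p.round(4),tip.round(4))
out=[]
for n in ["scene","side"]:
    im=r.get_image(n).copy();c=cam(n);o=proj(c,p)[0]
    x0,y0=int(o[0])-50,int(o[1])-45
    big=cv2.resize(im[y0:y0+75,x0:x0+100],None,fx=4,fy=4,interpolation=cv2.INTER_CUBIC)
    for P,col in [(tip,(255,0,0)),(p,(0,255,0))]:
        u=(proj(c,P)[0]-[x0,y0]+.5)*4;cv2.circle(big,tuple(int(v) for v in u),3,col,-1)
    # model of the first slat box outline, z .008...05
    out.append(big)
cv2.imwrite("pics/chk.png",np.hstack(out)[:,:,::-1])
E
```

```text
[ 0.5214 -0.1441  0.0504] [ 0.5214 -0.1441  0.0284]
```

View pics/chk.png

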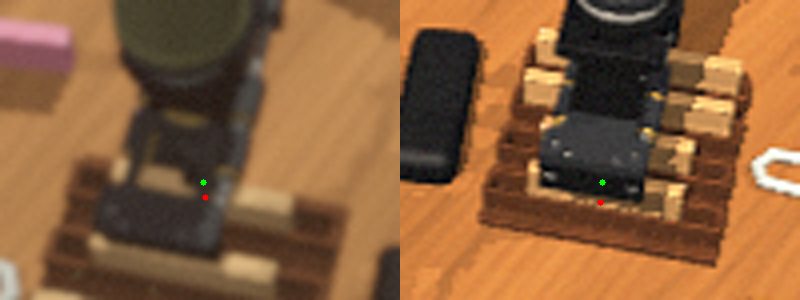

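The wrist geometry is telling: at 87 mm opening the tips span 157 px, which is the depth of the TCP plane, not 22 mm beyond it. So the tips seem to sit about at the TCP. I'll reopen and go about 18 mm deeper. If I'm wrong, the tips still fit in the clear gap. I'll then close softly.

```bash
python3 -m pendant '[{"dp":[0,0,-0.1],"turn":[0,0,0],"jaw":-0.15},{"dp":[0,0.025,-0.1],"turn":[0,0,0],"jaw":-0.15},{"dp":[0,0.025,-0.1],"turn":[0,0,0],"jaw":-0.15},{"dp":[0,0.025,-0.1],"turn":[0,0,0],"jaw":-0.15},{"dp":[0,0.025,-0.1],"turn":[0,0,0],"jaw":-0.15}]' 5
python3 -m pendant '[{"dp":[0,0,0],"turn":[0,0,0],"jaw":-0.15},{"dp":[0,0,0.08],"turn":[0,0,0],"jaw":-0.15},{"dp":[0,0,0.15],"turn":[0,0,0],"jaw":-0.15},{"dp":[0,0,0.22],"turn":[0,0,0],"jaw":-0.15},{"dp":[0,0,0.28],"turn":[0,0,0],"jaw":-0.15}]' 5
python3 -m pendant '[{"dp":[0,0,0],"turn":[0,0,0],"jaw":-0.5},{"dp":[0,0,0],"turn":[0,0,0],"jaw":-0.8},{"dp":[0,0,0],"turn":[0,0,0],"jaw":-1},{"dp":[0,0,0],"turn":[0,0,0],"jaw":-1},{"dp":[0,0,0],"turn":[0,0,0],"jaw":-1}]' 5
```

```text
clock: 6.23
tcp_pos: [0.5223, -0.1465, 0.0604]
orientation: [0.0, 0.981, 0.194, -0.0]
contact_force: [0.6, 1.1, 0.0]
width: 0.026
grasp_force: 0.0
clock: 6.65
tcp_pos: [0.5217, -0.1462, 0.031]
orientation: [-0.0, 0.981, 0.195, -0.001]
contact_force: [0.3, 0.0, 0.2]
width: 0.0372
grasp_force: 0.0
clock: 7.07
tcp_pos: [0.5228, -0.1465, 0.0328]
orientation: [0.0, 0.981, 0.194, 0.0]
contact_force: [1.6, -0.3, -0.3]
width: 0.0136
grasp_force: 5.0
```

Gripped at 13.6 mm, 5 N. I'll lift it and, from the saved start pictures, work out the plinth's pose.

```bash
python3 -m pendant '[{"dp":[0,0,0],"turn":[0,0,0],"jaw":-1},{"dp":[0,0,-0.1],"turn":[0,0,0],"jaw":-1},{"dp":[0,0,-0.3],"turn":[0,0,0],"jaw":-1},{"dp":[0,0,-0.7],"turn":[0,0,0],"jaw":-1},{"dp":[0,0,-1],"turn":[0,0,0],"jaw":-1}]' 20
python3 -m pendant '[{"dp":[0,0,-0.3],"turn":[0,0,0],"jaw":-1},{"dp":[0,0,-0.6],"turn":[0,0,0],"jaw":-1},{"dp":[0,0,-0.7],"turn":[0,0,0],"jaw":-1},{"dp":[0,0,-0.7],"turn":[0,0,0],"jaw":-1},{"dp":[0,0,-0.7],"turn":[0,0,0],"jaw":-1}]'
python3 - <<'E'
from h import *
for n,(x0,y0,x1,y1) in {"scene":(325,105,392,165),"side":(235,235,320,305)}.items():
    im=cv2.imread(f"pics/{n}0.png")[:,:,::-1].copy();c=cam(n)
    hsv=cv2.cvtColor(im,cv2.COLOR_RGB2HSV);m=np.zeros(im.shape[:2],np.uint8)
    m[y0:y1,x0:x1]=(hsv[y0:y1,x0:x1,2]>190)
    k,l,st,ce=cv2.connectedComponentsWithStats(m)
    for i in range(1,k):
        if st[i,4]<60: continue
        ys,xs=np.nonzero(l==i);rc=cv2.minAreaRect(np.c_[xs,ys].astype(np.float32));B=plane(c,cv2.boxPoints(rc),.056)
        L=[np.linalg.norm(B[1]-B[0]),np.linalg.norm(B[2]-B[1])];e=B[2]-B[1] if L[1]>L[0] else B[1]-B[0]
        print(n,st[i],B.mean(0).round(4),np.round(L,4),np.degrees(np.arctan(e[1]/e[0])).round(2))
p,q,s=tool();print(p.round(4),s["width"],s["grasp_force"])
E
```

```text
clock: 7.48
tcp_pos: [0.5223, -0.146, 0.1349]
orientation: [-0.0, 0.981, 0.195, 0.0]
contact_force: [1.2, 0.0, 0.1]
width: 0.0136
grasp_force: 19.9
clock: 7.9
tcp_pos: [0.5222, -0.1463, 0.2024]
orientation: [0.0, 0.981, 0.194, 0.0]
contact_force: [-0.0, -0.1, -1.9]
width: 0.0139
grasp_force: 19.9
scene [353 111  31  22  84] [0.4946 0.2917 0.056 ] [0.0108 0.1202] -7.67
side [267 242  38  36 233] [0.481  0.2095 0.056 ] [0.0207 0.1369] -12.4
side [244 260  39  35 261] [0.4945 0.2901 0.056 ] [0.0187 0.1303] -8.13
[ 0.5222 -0.1463  0.2024] 0.01385742364552382 19.94494915008545
```

```bash
python3 -m pendant '[{"dp":[0.06,-0.25,0],"turn":[0,0,0],"jaw":-1},{"dp":[0.13,-0.6,0],"turn":[0,0,0],"jaw":-1},{"dp":[0.22,-0.98,0],"turn":[0,0,0],"jaw":-1},{"dp":[0.22,-0.98,0],"turn":[0,0,0],"jaw":-1},{"dp":[0.22,-0.98,0],"turn":[0,0,0],"jaw":-1}]' 25
python3 -m pendant '[{"dp":[0.06,-0.25,0],"turn":[0,0,0],"jaw":-1},{"dp":[0.13,-0.6,0],"turn":[0,0,0],"jaw":-1},{"dp":[0.22,-0.98,0],"turn":[0,0,0],"jaw":-1},{"dp":[0.22,-0.98,0],"turn":[0,0,0],"jaw":-1},{"dp":[0.22,-0.98,0],"turn":[0,0,0],"jaw":-1}]'
python3 -m pendant '[{"dp":[0.06,-0.25,0],"turn":[0,0,-0.03],"jaw":-1},{"dp":[0.13,-0.6,0],"turn":[0,0,-0.06],"jaw":-1},{"dp":[0.22,-0.98,0],"turn":[0,0,-0.1],"jaw":-1},{"dp":[0.22,-0.98,0],"turn":[0,0,-0.13],"jaw":-1},{"dp":[0.22,-0.98,0],"turn":[0,0,-0.16],"jaw":-1}]'
python3 -m pendant '[{"dp":[0,0,0],"turn":[0,0,-0.04],"jaw":-1},{"dp":[0,0,0],"turn":[0,0,-0.07],"jaw":-1},{"dp":[0,0,0],"turn":[0,0,-0.11],"jaw":-1},{"dp":[0,0,0],"turn":[0,0,-0.14],"jaw":-1},{"dp":[0,0,0],"turn":[0,0,-0.162],"jaw":-1}]'
python3 -m pendant '[{"dp":[0,0,0],"turn":[0,0,0],"jaw":-1},{"dp":[0,0,0],"turn":[0,0,0],"jaw":-1},{"dp":[0,0,0],"turn":[0,0,0],"jaw":-1},{"dp":[0,0,0],"turn":[0,0,0],"jaw":-1},{"dp":[0,0,0],"turn":[0,0,0],"jaw":-1}]'
python3 - <<'E'
from h import *
p,q,s=tool();print(p.round(4),q.as_matrix().round(3).tolist(),np.round(s["joint_pos"],2))
im=r.get_image("wrist");c=cam("wrist");cv2.imwrite("pics/w4.png",im[:,:,::-1]);np.savez("w4.npz",im=im,K=c[0],R=c[1],t=c[2])
E
```

```text
clock: 8.32
tcp_pos: [0.5038, -0.0445, 0.2004]
orientation: [-0.001, 0.98, 0.197, -0.002]
contact_force: [-0.0, 0.1, -0.2]
width: 0.0136
grasp_force: 24.9
clock: 8.73
tcp_pos: [0.4873, 0.0528, 0.2011]
orientation: [-0.0, 0.981, 0.196, -0.001]
contact_force: [0.9, 0.9, -0.2]
width: 0.0137
grasp_force: 24.9
clock: 9.15
tcp_pos: [0.4709, 0.151, 0.2014]
orientation: [-0.0, 0.9, 0.435, -0.001]
contact_force: [0.4, -0.8, -0.2]
width: 0.0138
grasp_force: 24.9
clock: 9.57
tcp_pos: [0.4716, 0.1478, 0.2011]
orientation: [-0.0, 0.764, 0.646, -0.001]
contact_force: [0.9, -0.5, -1.2]
width: 0.0137
grasp_force: 24.9
clock: 9.98
tcp_pos: [0.4713, 0.1503, 0.2023]
orientation: [-0.0, 0.764, 0.645, -0.0]
contact_force: [-0.0, 0.0, -0.2]
width: 0.0139
grasp_force: 24.9
[0.4713 0.1503 0.2023] [[0.168, 0.986, -0.0], [0.986, -0.168, -0.0], [-0.0, -0.0, -1.0]] [ 0.3   0.03 -0.67  1.83  0.02  1.29 -0.54]
```

View pics/w4.png

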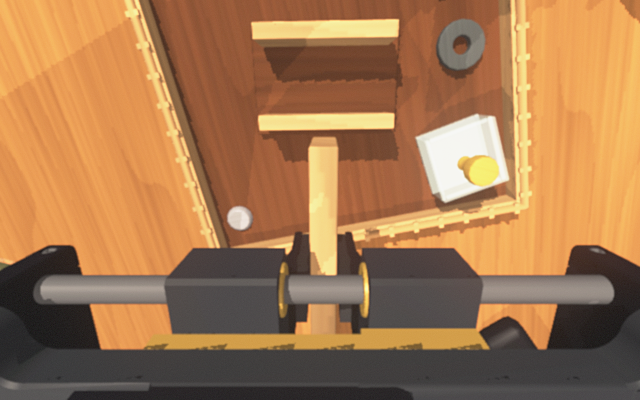

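Wrist view: rail tops at rows ~27 and ~120 (columns 252–398 and 260–394). The held short slat is upright with its far end at (323,140). Trinket box at (465,158), magnet (461,45), cap (239,217).

```bash
python3 - <<'E'
from h import *
z=np.load("w4.npz");im=z["im"];c=(z["K"],z["R"],z["t"])
hsv=cv2.cvtColor(im,cv2.COLOR_RGB2HSV);V=hsv[:,:,2].astype(int)
print(im[12:46:1,340].tolist());print(im[108:134,340].tolist());print("slat",im[132:156,323].tolist());print(im[180,300:345].tolist())
E
```

```text
[[146, 86, 56], [147, 88, 54], [148, 89, 55], [150, 90, 55], [151, 89, 57], [149, 88, 56], [145, 85, 54], [173, 108, 67], [247, 185, 114], [251, 239, 156], [248, 239, 161], [247, 237, 162], [247, 235, 158], [247, 235, 156], [247, 233, 153], [247, 233, 154], [247, 233, 155], [247, 233, 154], [247, 233, 154], [247, 228, 146], [247, 226, 147], [247, 225, 144], [247, 226, 147], [248, 229, 149], [250, 221, 137], [240, 181, 113], [178, 127, 82], [155, 114, 76], [161, 120, 78], [161, 117, 78], [162, 120, 79], [162, 119, 79], [157, 114, 76], [140, 100, 66]]
[[146, 86, 54], [146, 88, 58], [142, 83, 55], [143, 86, 57], [170, 111, 72], [220, 153, 96], [249, 204, 127], [249, 235, 155], [247, 236, 158], [247, 234, 156], [247, 232, 152], [247, 231, 151], [247, 230, 152], [247, 231, 151], [247, 231, 153], [247, 228, 149], [247, 225, 145], [247, 221, 139], [247, 224, 143], [249, 227, 144], [254, 211, 130], [200, 135, 85], [118, 74, 49], [105, 63, 44], [110, 67, 46], [110, 67, 43]]
slat [[109, 68, 47], [115, 69, 46], [121, 72, 48], [124, 77, 49], [152, 101, 66], [206, 144, 92], [227, 168, 107], [223,
[... 330 characters left out ...]
 [177, 102, 65], [177, 104, 65], [177, 103, 63], [177, 102, 64], [175, 102, 65], [197, 123, 78], [240, 178, 111], [249, 224, 142], [248, 229, 149], [247, 228, 146], [247, 226, 148], [247, 225, 144], [247, 223, 143], [247, 223, 144], [247, 222, 142], [247, 222, 141], [247, 220, 141], [246, 219, 140], [246, 217, 137], [246, 214, 134], [245, 212, 134], [245, 208, 129], [244, 204, 128], [243, 201, 127], [243, 197, 124], [242, 197, 124], [242, 196, 123], [241, 194, 123], [241, 194, 122], [240, 192, 121], [241, 194, 123], [242, 195, 122], [242, 196, 123], [238, 186, 118], [215, 151, 97], [171, 111, 70], [169, 101, 62], [174, 102, 65], [174, 102, 62], [172, 103, 65], [169, 102, 65], [166, 100, 61]]
```

```bash
python3 - <<'E'
from h import *
z=np.load("w4.npz");im=z["im"];c=(z["K"],z["R"],z["t"])
p=np.array([.4713,.1503,.2023]);ax=np.array([.168,.986]);ay=np.array([.986,-.168])
V=im[:,:,1].astype(int);m=(V>165).astype(np.uint8);m[135:]=0;m[:,:245]=0;m[:,410:]=0;m[:12]=0
n,l,st,_=cv2.connectedComponentsWithStats(m);C=[]
for i in range(1,n):
    if st[i,4]<500: continue
    ys,xs=np.nonzero(l==i);rc=cv2.minAreaRect(np.c_[xs,ys].astype(np.float32));b=cv2.boxPoints(rc)
    ctr=b.mean(0);b=ctr+(b-ctr)*1.0;B=plane(c,b,.056)
    L=[np.linalg.norm(B[1]-B[0]),np.linalg.norm(B[2]-B[1])];e=B[2]-B[1] if L[1]>L[0] else B[1]-B[0]
    C.append(B.mean(0)[:2]);print(st[i],B.mean(0).round(4),np.round(L,4),np.degrees(np.arctan(e[1]/e[0])).round(2))
C=np.array(C);d=C[0]-C[1];ctr=C.mean(0);print("sep",np.linalg.norm(d).round(4),"yang",np.degrees(np.arctan2(d[1],d[0])).round(2),"ctr",ctr.round(4))
w=plane(c,[[323,146],[309,180],[337,180]],.2198)[:,:2]-p[:2];print("slat end,left,right in tool x,y",np.c_[w@ax,w@ay].round(4))
E
```

```text
[ 251   19  148   20 2531] [0.4949 0.2902 0.056 ] [0.1292 0.0139] -8.76
[ 258  113  136   18 2108] [0.4825 0.2114 0.056 ] [0.1286 0.0146] -8.77
sep 0.0797 yang 81.07 ctr [0.4887 0.2508]
slat end,left,right in tool x,y [[ 0.0608 -0.0013]
 [ 0.0446 -0.0081]
 [ 0.0446  0.0054]]
```

```bash
python3 -m pendant '[{"dp":[0.3,0.15,0],"turn":[0,0,0],"jaw":-1},{"dp":[0.6,0.3,0],"turn":[0,0,-0.005],"jaw":-1},{"dp":[0.9,0.45,0.1],"turn":[0,0,-0.005],"jaw":-1},{"dp":[1,0.496,0.2],"turn":[0,0,-0.005],"jaw":-1},{"dp":[1,0.496,0.3],"turn":[0,0,-0.005],"jaw":-1}]'
python3 -m pendant '[{"dp":[0.02,0,0.2],"turn":[0,0,0],"jaw":-1},{"dp":[0.02,0,0.5],"turn":[0,0,0],"jaw":-1},{"dp":[0.02,0,0.7],"turn":[0,0,0],"jaw":-1},{"dp":[0.02,0,0.7],"turn":[0,0,0],"jaw":-1},{"dp":[0.02,0,0.7],"turn":[0,0,0],"jaw":-1}]'
python3 - <<'E'
from h import *
p,q,s=tool();M=q.as_matrix();print(p.round(4),np.degrees(np.arctan2(M[1,0],M[0,0])).round(2),(M.T@(np.array([.5373,.2424,.081])-p)).round(4))
E
```

```text
clock: 10.45
tcp_pos: [0.5374, 0.2443, 0.1717]
orientation: [-0.001, 0.758, 0.653, 0.001]
contact_force: [0.1, -0.1, 0.3]
width: 0.0138
grasp_force: 24.9
clock: 10.87
tcp_pos: [0.5362, 0.2415, 0.1016]
orientation: [-0.0, 0.759, 0.651, -0.001]
contact_force: [-0.5, 0.0, 0.2]
width: 0.0142
grasp_force: 24.9
[0.5362 0.2415 0.1016] 81.24 [0.0011 0.001  0.0206]
```

```bash
python3 -m pendant '[{"dp":[0.01,0.005,0.06],"turn":[0,0,0],"jaw":-1},{"dp":[0.01,0.005,0.12],"turn":[0,0,0],"jaw":-1},{"dp":[0.01,0.005,0.17],"turn":[0,0,0],"jaw":-1},{"dp":[0.01,0.005,0.21],"turn":[0,0,0],"jaw":-1},{"dp":[0.01,0.005,0.21],"turn":[0,0,0],"jaw":-1}]'
python3 -m pendant '[{"dp":[0,0,0],"turn":[0,0,0],"jaw":-1},{"dp":[0,0,0],"turn":[0,0,0],"jaw":-0.7},{"dp":[0,0,0],"turn":[0,0,0],"jaw":-0.4},{"dp":[0,0,0],"turn":[0,0,0],"jaw":-0.15},{"dp":[0,0,0],"turn":[0,0,0],"jaw":-0.15}]'
python3 -m pendant '[{"dp":[0,0,-0.1],"turn":[0,0,0],"jaw":-0.15},{"dp":[0,0,-0.3],"turn":[0,0,0],"jaw":-0.15},{"dp":[0,0,-0.6],"turn":[0,0,0],"jaw":-0.15},{"dp":[0,0,-1],"turn":[0,0,0],"jaw":-0.15},{"dp":[0,0,-1],"turn":[0,0,0],"jaw":-0.15}]'
python3 - <<'E'
from h import *
p,q,s=tool();M=q.as_matrix();c=cam("wrist");print(p.round(4),np.degrees(np.arctan2(M[1,0],M[0,0])).round(2))
im=r.get_image("wrist");np.savez("w5.npz",im=im,K=c[0],R=c[1],t=c[2]);cv2.imwrite("pics/w5.png",im[:,:,::-1])
for tgt in [[.541,-.1924],[.5589,-.2393],[.5775,-.2852]]: print((M.T@np.r_[np.array(tgt)-p[:2],0]).round(4))
E
```

```text
clock: 11.28
tcp_pos: [0.5377, 0.2437, 0.081]
orientation: [0.0, 0.759, 0.651, -0.0]
contact_force: [0.7, 0.2, -0.6]
width: 0.0137
grasp_force: 24.9
clock: 11.7
tcp_pos: [0.5379, 0.2438, 0.0816]
orientation: [0.0, 0.759, 0.651, 0.0]
contact_force: [-0.3, 0.3, 0.3]
width: 0.0263
grasp_force: 0.0
clock: 12.12
tcp_pos: [0.5415, 0.2465, 0.1901]
orientation: [0.002, 0.759, 0.651, 0.006]
contact_force: [1.8, 1.3, 1.2]
width: 0.0369
grasp_force: 0.0
[0.5415 0.2465 0.1901] 81.3
[-0.4339  0.0659 -0.002 ]
[-0.4776  0.0907 -0.002 ]
[-0.5201  0.116  -0.002 ]
```

View pics/w5.png

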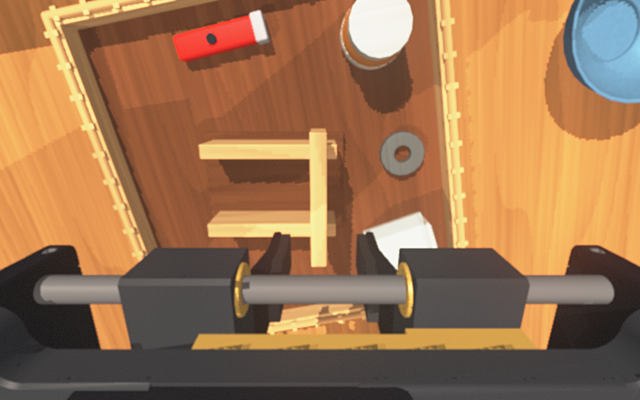

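Short 1 stands across both rails (column 318, rows 130–262). I'll measure it, then go back to the rack.

```bash
cat > pl.py <<'E'
from h import *
O=np.array([.4887,.2508]);a=np.radians(-8.85);X=np.array([np.cos(a),np.sin(a)]);Y=np.array([-X[1],X[0]])
def inpl(P): P=np.atleast_2d(P)[:,:2]-O;return np.c_[P@X,P@Y]
E
python3 - <<'E'
from pl import *
z=np.load("w5.npz");im=z["im"];c=(z["K"],z["R"],z["t"])
G=im[:,:,1].astype(int)
print("row 190",[(u,G[190,u]) for u in range(304,334)])
print("col 318",[(v,G[v,318]) for v in list(range(122,138))+list(range(255,272))])
print("left end of rails",[(u,G[149,u]) for u in range(194,206)],[(u,G[222,u]) for u in range(202,216)])
E
```

```text
row 190 [(304, np.int64(91)), (305, np.int64(91)), (306, np.int64(88)), (307, np.int64(87)), (308, np.int64(86)), (309, np.int64(111)), (310, np.int64(177)), (311, np.int64(229)), (312, np.int64(232)), (313, np.int64(228)), (314, np.int64(226)), (315, np.int64(224)), (316, np.int64(221)), (317, np.int64(220)), (318, np.int64(221)), (319, np.int64(221)), (320, np.int64(220)), (321, np.int64(219)), (322, np.int64(217)), (323, np.int64(216)), (324, np.int64(218)), (325, np.int64(208)), (326, np.int64(167)), (327, np.int64(92)), (328, np.int64(60)), (329, np.int64(65)), (330, np.int64(68)), (331, np.int64(64)), (332, np.int64(65)), (333, np.int64(66))]
col 318 [(122, np.int64(89)), (123, np.int64(88)), (124, np.int64(88)), (125, np.int64(87)), (126, np.int64(85)), (127, np.int64(94)), (128, np.int64(126)), (129, np.int64(162)), (130, np.int64(165)), (131, np.int64(163)), (132, np.int64(185)), (133, np.int64(213)), (134, np.int64(211)), (135, np.int64(208)), (136, np.int64(208)), (137, np.int64(208)), (255, np.int64(230)), (256, np.int64(229)), (257, np.int64(230)), (258, np.int64(229)), 
[... 167 characters left out ...]
4(179)), (267, np.int64(118)), (268, np.int64(100)), (269, np.int64(102)), (270, np.int64(103)), (271, np.int64(104))]
left end of rails [(194, np.int64(91)), (195, np.int64(91)), (196, np.int64(92)), (197, np.int64(89)), (198, np.int64(115)), (199, np.int64(171)), (200, np.int64(211)), (201, np.int64(213)), (202, np.int64(213)), (203, np.int64(210)), (204, np.int64(210)), (205, np.int64(212))] [(202, np.int64(87)), (203, np.int64(83)), (204, np.int64(87)), (205, np.int64(86)), (206, np.int64(84)), (207, np.int64(88)), (208, np.int64(104)), (209, np.int64(128)), (210, np.int64(152)), (211, np.int64(165)), (212, np.int64(165)), (213, np.int64(164)), (214, np.int64(162)), (215, np.int64(164))]
```

```bash
python3 -m pendant '[{"dp":[-0.3,0.04,0],"turn":[0,0,0],"jaw":-0.15},{"dp":[-0.7,0.1,0],"turn":[0,0,0],"jaw":-0.15},{"dp":[-1,0.15,0],"turn":[0,0,0],"jaw":-0.15},{"dp":[-1,0.15,0],"turn":[0,0,0],"jaw":-0.15},{"dp":[-1,0.15,0],"turn":[0,0,0],"jaw":-0.15}]'
python3 -m pendant '[{"dp":[-0.4,0.06,0],"turn":[0,0,0],"jaw":-0.15},{"dp":[-0.8,0.12,0],"turn":[0,0,0],"jaw":-0.15},{"dp":[-1,0.15,0],"turn":[0,0,0],"jaw":-0.15},{"dp":[-1,0.15,0],"turn":[0,0,0],"jaw":-0.15},{"dp":[-1,0.15,0],"turn":[0,0,0],"jaw":-0.15}]'
python3 -m pendant '[{"dp":[-0.4,0.06,0],"turn":[0,0,0],"jaw":-0.15},{"dp":[-0.8,0.12,0],"turn":[0,0,0],"jaw":-0.15},{"dp":[-1,0.15,0],"turn":[0,0,0],"jaw":-0.15},{"dp":[-1,0.15,0],"turn":[0,0,0],"jaw":-0.15},{"dp":[-1,0.15,0],"turn":[0,0,0],"jaw":-0.15}]'
python3 -m pendant '[{"dp":[-0.4,0.06,0],"turn":[0,0,0.03],"jaw":-0.15},{"dp":[-0.8,0.12,0],"turn":[0,0,0.07],"jaw":-0.15},{"dp":[-1,0.15,0],"turn":[0,0,0.1],"jaw":-0.15},{"dp":[-1,0.15,0],"turn":[0,0,0.13],"jaw":-0.15},{"dp":[-1,0.15,0],"turn":[0,0,0.164],"jaw":-0.15}]'
python3 -m pendant '[{"dp":[0,0,0],"turn":[0,0,0.04],"jaw":-0.15},{"dp":[0,0,0],"turn":[0,0,0.07],"jaw":-0.15},{"dp":[0,0,0],"turn":[0,0,0.11],"jaw":-0.15},{"dp":[0,0,0],"turn":[0,0,0.14],"jaw":-0.15},{"dp":[0,0,0],"turn":[0,0,0.164],"jaw":-0.15}]'
python3 - <<'E'
from h import *
p,q,s=tool();M=q.as_matrix();print(p.round(4),np.degrees(np.arctan2(M[1,0],M[0,0])).round(2))
print((M.T@(np.array([.541,-.1924,.0325])-p)).round(4))
E
```

```text
clock: 12.58
tcp_pos: [0.5376, 0.1399, 0.1811]
orientation: [0.0, 0.76, 0.649, -0.001]
contact_force: [0.1, 1.2, -0.2]
width: 0.037
grasp_force: 0.0
clock: 13.0
tcp_pos: [0.5371, 0.0419, 0.1813]
orientation: [-0.0, 0.759, 0.651, 0.0]
contact_force: [0.1, 0.5, -0.1]
width: 0.0368
grasp_force: 0.0
clock: 13.42
tcp_pos: [0.5371, -0.0579, 0.1813]
orientation: [-0.001, 0.759, 0.652, 0.0]
contact_force: [0.0, 0.8, 0.1]
width: 0.0373
grasp_force: 0.0
clock: 13.83
tcp_pos: [0.5373, -0.1587, 0.1812]
orientation: [-0.001, 0.9, 0.435, 0.0]
contact_force: [-0.6, 0.0, -0.0]
width: 0.0367
grasp_force: 0.0
clock: 14.25
tcp_pos: [0.5378, -0.1562, 0.1815]
orientation: [-0.001, 0.981, 0.194, 0.0]
contact_force: [-0.5, -0.6, 0.2]
width: 0.0368
grasp_force: 0.0
[ 0.5378 -0.1562  0.1815] 22.32
[-0.011   0.0349  0.1489]
```

```bash
python3 -m pendant '[{"dp":[-0.05,0.17,0],"turn":[0,0,0],"jaw":-0.15},{"dp":[-0.11,0.349,0.3],"turn":[0,0,0],"jaw":-0.15},{"dp":[-0.11,0.349,0.6],"turn":[0,0,0],"jaw":-0.15},{"dp":[-0.11,0.349,0.9],"turn":[0,0,0],"jaw":-0.15},{"dp":[-0.11,0.349,0.9],"turn":[0,0,0],"jaw":-0.15}]' 10
python3 - <<'E'
from h import *
p,q,s=tool();M=q.as_matrix();print((M.T@(np.array([.541,-.1924,.0325])-p)).round(4))
E
python3 -m pendant '[{"dp":[0,0,0.15],"turn":[0,0,0],"jaw":-0.15},{"dp":[0,0,0.3],"turn":[0,0,0],"jaw":-0.15},{"dp":[0,0,0.45],"turn":[0,0,0],"jaw":-0.15},{"dp":[0,0,0.59],"turn":[0,0,0],"jaw":-0.15},{"dp":[0,0,0.59],"turn":[0,0,0],"jaw":-0.15}]'
python3 -m pendant '[{"dp":[0,0,0],"turn":[0,0,0],"jaw":-0.5},{"dp":[0,0,0],"turn":[0,0,0],"jaw":-0.8},{"dp":[0,0,0],"turn":[0,0,0],"jaw":-1},{"dp":[0,0,0],"turn":[0,0,0],"jaw":-1},{"dp":[0,0,0],"turn":[0,0,0],"jaw":-1}]'
python3 - <<'E'
from pl import *
z=np.load("w5.npz");c=(z["K"],z["R"],z["t"])
print("slat edges at v190, ends",(inpl(plane(c,[[310.5,190.5],[326.8,190.5],[318.5,132.5],[318.5,267]],.098))*1000).round(1).tolist())
print("rail left ends",(inpl(plane(c,[[199.2,149.5]],.056))*1000).round(1).tolist())
E
```

```text
clock: 14.67
tcp_pos: [0.5364, -0.1919, 0.0854]
orientation: [-0.004, 0.981, 0.195, -0.004]
contact_force: [-1.3, 0.1, -0.2]
width: 0.037
grasp_force: 0.0
[0.0044 0.0027 0.0529]
clock: 15.08
tcp_pos: [0.5394, -0.1937, 0.0313]
orientation: [-0.002, 0.981, 0.195, -0.001]
contact_force: [-0.2, 0.4, -0.6]
width: 0.0369
grasp_force: 0.0
clock: 15.5
tcp_pos: [0.5403, -0.197, 0.0335]
orientation: [0.0, 0.981, 0.193, 0.001]
contact_force: [0.2, 1.2, 2.2]
width: 0.0138
grasp_force: 9.9
slat edges at v190, ends [[41.8, 12.9], [55.6, 12.9], [48.6, 61.1], [48.5, -59.2]]
rail left ends [[-64.0, 41.5]]
```

```bash
python3 -m pendant '[{"dp":[0,0,0],"turn":[0,0,0],"jaw":-1},{"dp":[0,0,-0.1],"turn":[0,0,0],"jaw":-1},{"dp":[0,0,-0.3],"turn":[0,0,0],"jaw":-1},{"dp":[0,0,-0.7],"turn":[0,0,0],"jaw":-1},{"dp":[0,0,-1],"turn":[0,0,0],"jaw":-1}]' 25
python3 -m pendant '[{"dp":[0,0,-0.3],"turn":[0,0,0],"jaw":-1},{"dp":[0,0,-0.6],"turn":[0,0,0],"jaw":-1},{"dp":[0,0,-0.7],"turn":[0,0,0],"jaw":-1},{"dp":[0,0,-0.7],"turn":[0,0,0],"jaw":-1},{"dp":[0,0,-0.7],"turn":[0,0,0],"jaw":-1}]'
python3 - <<'E'
from pl import *
p,q,s=tool();M=q.as_matrix();print(p.round(4),np.degrees(np.arctan2(M[1,0],M[0,0])).round(2))
t=O-.048*X;print(t.round(4),(M.T@np.r_[t-p[:2],0]).round(4))
E
```

```text
clock: 15.92
tcp_pos: [0.5393, -0.1972, 0.1346]
orientation: [0.0, 0.981, 0.193, -0.0]
contact_force: [1.6, -0.9, -0.0]
width: 0.0135
grasp_force: 24.7
clock: 16.33
tcp_pos: [0.5393, -0.1973, 0.2022]
orientation: [0.0, 0.981, 0.193, -0.0]
contact_force: [1.1, -0.5, -1.4]
width: 0.0142
grasp_force: 24.7
[ 0.5393 -0.1973  0.2022] 22.24
[0.4413 0.2582] [ 8.170e-02 -4.587e-01 -1.000e-04]
```

```bash
python3 -m pendant '[{"dp":[0.02,-0.25,0],"turn":[0,0,0],"jaw":-1},{"dp":[0.05,-0.6,0],"turn":[0,0,0],"jaw":-1},{"dp":[0.075,-0.93,0],"turn":[0,0,0],"jaw":-1},{"dp":[0.075,-0.93,0],"turn":[0,0,0],"jaw":-1},{"dp":[0.075,-0.93,0],"turn":[0,0,0],"jaw":-1}]' 25
python3 -m pendant '[{"dp":[0.02,-0.3,0],"turn":[0,0,0],"jaw":-1},{"dp":[0.05,-0.6,0],"turn":[0,0,0],"jaw":-1},{"dp":[0.075,-0.93,0],"turn":[0,0,0],"jaw":-1},{"dp":[0.075,-0.93,0],"turn":[0,0,0],"jaw":-1},{"dp":[0.075,-0.93,0],"turn":[0,0,0],"jaw":-1}]'
python3 -m pendant '[{"dp":[0.02,-0.3,0],"turn":[0,0,0],"jaw":-1},{"dp":[0.05,-0.6,0],"turn":[0,0,0],"jaw":-1},{"dp":[0.075,-0.93,0],"turn":[0,0,0],"jaw":-1},{"dp":[0.075,-0.93,0],"turn":[0,0,0],"jaw":-1},{"dp":[0.075,-0.93,0],"turn":[0,0,0],"jaw":-1}]'
python3 -m pendant '[{"dp":[0.02,-0.3,0],"turn":[0,0,-0.03],"jaw":-1},{"dp":[0.05,-0.6,0],"turn":[0,0,-0.06],"jaw":-1},{"dp":[0.075,-0.93,0],"turn":[0,0,-0.1],"jaw":-1},{"dp":[0.075,-0.93,0],"turn":[0,0,-0.13],"jaw":-1},{"dp":[0.075,-0.93,0],"turn":[0,0,-0.163],"jaw":-1}]'
python3 -m pendant '[{"dp":[0,0,0],"turn":[0,0,-0.04],"jaw":-1},{"dp":[0,0,0],"turn":[0,0,-0.07],"jaw":-1},{"dp":[0,0,0],"turn":[0,0,-0.11],"jaw":-1},{"dp":[0,0,0],"turn":[0,0,-0.14],"jaw":-1},{"dp":[0,0,0],"turn":[0,0,-0.163],"jaw":-1}]'
python3 -m pendant '[{"dp":[0,0,0],"turn":[0,0,0],"jaw":-1},{"dp":[0,0,0],"turn":[0,0,0],"jaw":-1},{"dp":[0,0,0],"turn":[0,0,0],"jaw":-1},{"dp":[0,0,0],"turn":[0,0,0],"jaw":-1},{"dp":[0,0,0],"turn":[0,0,0],"jaw":-1}]'
python3 - <<'E'
from pl import *
p,q,s=tool();M=q.as_matrix();print(p.round(4),np.degrees(np.arctan2(M[1,0],M[0,0])).round(2))
im=r.get_image("wrist");c=cam("wrist");np.savez("w6.npz",im=im,K=c[0],R=c[1],t=c[2],p=p,M=M);cv2.imwrite("pics/w6.png",im[:,:,::-1])
G=im[:,:,1].astype(int);print("col323",G[126:165,323].tolist());print("row180",G[180,300:350].tolist())
E
```

```text
clock: 16.75
tcp_pos: [0.5098, -0.1059, 0.2004]
orientation: [-0.001, 0.981, 0.195, -0.002]
contact_force: [-0.2, -1.1, -0.5]
width: 0.0138
grasp_force: 24.7
clock: 17.17
tcp_pos: [0.4822, -0.0188, 0.2012]
orientation: [0.0, 0.981, 0.194, -0.001]
contact_force: [0.5, 0.0, -0.6]
width: 0.014
grasp_force: 24.7
clock: 17.58
tcp_pos: [0.4547, 0.0693, 0.2018]
orientation: [0.0, 0.981, 0.194, -0.0]
contact_force: [0.9, -0.9, -1.3]
width: 0.0136
grasp_force: 24.7
clock: 18.0
tcp_pos: [0.427, 0.158, 0.202]
orientation: [0.0, 0.899, 0.437, -0.0]
contact_force: [0.0, -0.9, -1.1]
width: 0.0136
grasp_force: 24.7
clock: 18.42
tcp_pos: [0.4277, 0.1556, 0.2017]
orientation: [-0.0, 0.761, 0.649, -0.001]
contact_force: [-0.2, -0.3, 0.0]
width: 0.0139
grasp_force: 24.7
clock: 18.83
tcp_pos: [0.4267, 0.1581, 0.2023]
orientation: [0.0, 0.761, 0.648, -0.0]
contact_force: [-1.0, 0.8, -0.2]
width: 0.0137
grasp_force: 24.7
[0.4267 0.1581 0.2023] 80.85
col323 [230, 231, 232, 225, 174, 93, 91, 140, 163, 166, 162, 161, 155, 153, 159, 181, 208, 207, 201, 201, 203, 202, 202, 203, 203, 201, 203, 202, 202, 203, 202, 202, 203, 203, 204, 203, 201, 201, 202]
row180 [97, 101, 100, 102, 100, 101, 98, 96, 102, 152, 207, 225, 226, 225, 225, 223, 223, 222, 221, 220, 219, 217, 216, 213, 209, 205, 202, 200, 198, 195, 194, 194, 191, 193, 192, 195, 191, 167, 134, 108, 102, 105, 105, 103, 106, 106, 103, 102, 105, 104]
```

```bash
python3 - <<'E'
from pl import *
z=np.load("w6.npz");c=(z["K"],z["R"],z["t"]);p=z["p"];M=z["M"]
w=plane(c,[[323,141.3],[309.3,180.5],[337.7,180.5]],p[2]+.0175)-p;w=(M.T@w.T).T;print(w.round(4))
off=np.array([w[0,0]-.06,(w[1,1]+w[2,1])/2,0]);print("off",off.round(4))
t=np.r_[O-.048*X,.081];tcp=t-np.r_[(M@off)[:2],0];print("tcp target",tcp.round(4),(M.T@(tcp-p)).round(4))
E
```

```text
[[ 0.0631 -0.0014 -0.0175]
 [ 0.0444 -0.008  -0.0175]
 [ 0.0444  0.0056 -0.0175]]
off [ 0.0031 -0.0012  0.    ]
tcp target [0.442 0.255 0.081] [ 0.0981 -0.0003  0.1213]
```

```bash
python3 -m pendant '[{"dp":[0.3,0,0],"turn":[0,0,-0.002],"jaw":-1},{"dp":[0.6,0,0],"turn":[0,0,-0.002],"jaw":-1},{"dp":[0.9,0,0.1],"turn":[0,0,-0.002],"jaw":-1},{"dp":[0.98,0,0.2],"turn":[0,0,-0.002],"jaw":-1},{"dp":[0.98,0,0.3],"turn":[0,0,-0.002],"jaw":-1}]'
python3 -m pendant '[{"dp":[0,0,0.2],"turn":[0,0,0],"jaw":-1},{"dp":[0,0,0.5],"turn":[0,0,0],"jaw":-1},{"dp":[0,0,0.7],"turn":[0,0,0],"jaw":-1},{"dp":[0,0,0.7],"turn":[0,0,0],"jaw":-1},{"dp":[0,0,0.7],"turn":[0,0,0],"jaw":-1}]'
python3 -m pendant '[{"dp":[0,0,0],"turn":[0,0,0],"jaw":-1},{"dp":[0,0,0],"turn":[0,0,0],"jaw":-1},{"dp":[0,0,0],"turn":[0,0,0],"jaw":-1},{"dp":[0,0,0],"turn":[0,0,0],"jaw":-1},{"dp":[0,0,0],"turn":[0,0,0],"jaw":-1}]'
python3 - <<'E'
from pl import *
p,q,s=tool();M=q.as_matrix();print(p.round(4),np.degrees(np.arctan2(M[1,0],M[0,0])).round(2),(M.T@(np.array([.442,.255,.081])-p)).round(4))
E
```

```text
clock: 19.3
tcp_pos: [0.4416, 0.2585, 0.1722]
orientation: [-0.001, 0.757, 0.653, 0.001]
contact_force: [0.2, -0.6, -0.4]
width: 0.0141
grasp_force: 24.7
clock: 19.72
tcp_pos: [0.4413, 0.2538, 0.1016]
orientation: [-0.0, 0.759, 0.651, -0.001]
contact_force: [-1.1, 0.5, 0.4]
width: 0.0135
grasp_force: 24.7
clock: 20.13
tcp_pos: [0.4424, 0.2555, 0.1032]
orientation: [0.0, 0.759, 0.651, 0.001]
contact_force: [-0.1, 0.1, -1.0]
width: 0.0136
grasp_force: 24.7
[0.4424 0.2555 0.1032] 81.28 [-0.0005 -0.0003  0.0222]
```

```bash
python3 -m pendant '[{"dp":[-0.005,-0.003,0.06],"turn":[0,0,0],"jaw":-1},{"dp":[-0.005,-0.003,0.12],"turn":[0,0,0],"jaw":-1},{"dp":[-0.005,-0.003,0.17],"turn":[0,0,0],"jaw":-1},{"dp":[-0.005,-0.003,0.22],"turn":[0,0,0],"jaw":-1},{"dp":[-0.005,-0.003,0.22],"turn":[0,0,0],"jaw":-1}]'
python3 -m pendant '[{"dp":[0,0,0],"turn":[0,0,0],"jaw":-1},{"dp":[0,0,0],"turn":[0,0,0],"jaw":-0.7},{"dp":[0,0,0],"turn":[0,0,0],"jaw":-0.4},{"dp":[0,0,0],"turn":[0,0,0],"jaw":-0.15},{"dp":[0,0,0],"turn":[0,0,0],"jaw":-0.15}]'
python3 -m pendant '[{"dp":[0,0,-0.1],"turn":[0,0,0],"jaw":-0.15},{"dp":[0,0,-0.3],"turn":[0,0,0],"jaw":-0.15},{"dp":[0,0,-0.6],"turn":[0,0,0],"jaw":-0.15},{"dp":[0,0,-0.9],"turn":[0,0,0],"jaw":-0.15},{"dp":[0,0,-1],"turn":[0,0,0],"jaw":-0.15}]'
python3 -m pendant '[{"dp":[0,0,-0.2],"turn":[0,0,0],"jaw":-0.15},{"dp":[0,0,-0.2],"turn":[0,0,0],"jaw":-0.15},{"dp":[0,0,-0.2],"turn":[0,0,0],"jaw":-0.15},{"dp":[0,0,-0.2],"turn":[0,0,0],"jaw":-0.15},{"dp":[0,0,-0.2],"turn":[0,0,0],"jaw":-0.15}]'
python3 - <<'E'
from pl import *
p,q,s=tool();M=q.as_matrix();print(p.round(4),np.degrees(np.arctan2(M[1,0],M[0,0])).round(2))
im=r.get_image("wrist");c=cam("wrist");np.savez("w7.npz",im=im,K=c[0],R=c[1],t=c[2]);cv2.imwrite("pics/w7.png",im[:,:,::-1])
for tgt in [[.5589,-.2393],[.5775,-.2852]]: print((M.T@np.r_[np.array(tgt)-p[:2],0]).round(4))
E
```

```text
clock: 20.55
tcp_pos: [0.4407, 0.2548, 0.0805]
orientation: [-0.0, 0.759, 0.651, -0.001]
contact_force: [-3.9, -1.6, 7.3]
width: 0.0138
grasp_force: 25.0
clock: 20.97
tcp_pos: [0.4415, 0.2548, 0.08]
orientation: [-0.0, 0.759, 0.651, -0.0]
contact_force: [0.8, -0.1, 0.7]
width: 0.0263
grasp_force: 0.0
clock: 21.38
tcp_pos: [0.4435, 0.2564, 0.1852]
orientation: [0.001, 0.759, 0.651, 0.003]
contact_force: [0.7, 0.0, 0.9]
width: 0.0368
grasp_force: 0.0
clock: 21.8
tcp_pos: [0.4409, 0.2544, 0.1992]
orientation: [-0.0, 0.759, 0.651, -0.001]
contact_force: [-1.0, 0.7, -0.3]
width: 0.0369
grasp_force: 0.0
[0.4409 0.2544 0.1992] 81.29
[-4.701e-01  1.914e-01  2.000e-04]
[-5.127e-01  2.168e-01  2.000e-04]
```

View pics/w7.png

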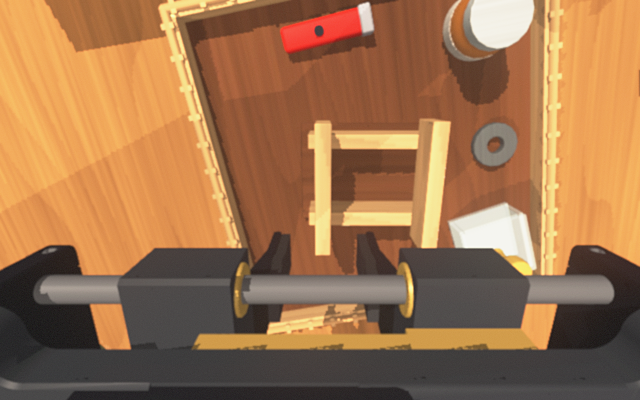

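Both shorts stand square on the rails (columns 323 and 432). Now for the first long slat.

```bash
python3 -m pendant '[{"dp":[-0.3,0.12,0],"turn":[0,0,0],"jaw":-0.15},{"dp":[-0.6,0.25,0],"turn":[0,0,0],"jaw":-0.15},{"dp":[-0.94,0.382,0],"turn":[0,0,0],"jaw":-0.15},{"dp":[-0.94,0.382,0],"turn":[0,0,0],"jaw":-0.15},{"dp":[-0.94,0.382,0],"turn":[0,0,0],"jaw":-0.15}]' 10
python3 -m pendant '[{"dp":[-0.3,0.12,0],"turn":[0,0,0],"jaw":-0.15},{"dp":[-0.6,0.25,0],"turn":[0,0,0],"jaw":-0.15},{"dp":[-0.94,0.382,0],"turn":[0,0,0],"jaw":-0.15},{"dp":[-0.94,0.382,0],"turn":[0,0,0],"jaw":-0.15},{"dp":[-0.94,0.382,0],"turn":[0,0,0],"jaw":-0.15}]'
python3 -m pendant '[{"dp":[-0.3,0.12,0],"turn":[0,0,0],"jaw":-0.15},{"dp":[-0.6,0.25,0],"turn":[0,0,0],"jaw":-0.15},{"dp":[-0.94,0.382,0],"turn":[0,0,0],"jaw":-0.15},{"dp":[-0.94,0.382,0],"turn":[0,0,0],"jaw":-0.15},{"dp":[-0.94,0.382,0],"turn":[0,0,0],"jaw":-0.15}]'
python3 -m pendant '[{"dp":[-0.3,0.12,0],"turn":[0,0,0],"jaw":-0.15},{"dp":[-0.6,0.25,0],"turn":[0,0,0],"jaw":-0.15},{"dp":[-0.94,0.382,0],"turn":[0,0,0],"jaw":-0.15},{"dp":[-0.94,0.382,0],"turn":[0,0,0],"jaw":-0.15},{"dp":[-0.94,0.382,0],"turn":[0,0,0],"jaw":-0.15}]'
python3 -m pendant '[{"dp":[-0.3,0.12,0],"turn":[0,0,0.03],"jaw":-0.15},{"dp":[-0.6,0.25,0],"turn":[0,0,0.07],"jaw":-0.15},{"dp":[-0.94,0.382,0],"turn":[0,0,0.1],"jaw":-0.15},{"dp":[-0.94,0.382,0],"turn":[0,0,0.13],"jaw":-0.15},{"dp":[-0.94,0.382,0],"turn":[0,0,0.164],"jaw":-0.15}]'
python3 -m pendant '[{"dp":[0,0,0.1],"turn":[0,0,0.04],"jaw":-0.15},{"dp":[0,0,0.3],"turn":[0,0,0.07],"jaw":-0.15},{"dp":[0,0,0.5],"turn":[0,0,0.11],"jaw":-0.15},{"dp":[0,0,0.7],"turn":[0,0,0.14],"jaw":-0.15},{"dp":[0,0,0.7],"turn":[0,0,0.164],"jaw":-0.15}]'
python3 -m pendant '[{"dp":[0,0,0],"turn":[0,0,0],"jaw":-0.15},{"dp":[0,0,0],"turn":[0,0,0],"jaw":-0.15},{"dp":[0,0,0],"turn":[0,0,0],"jaw":-0.15},{"dp":[0,0,0],"turn":[0,0,0],"jaw":-0.15},{"dp":[0,0,0],"turn":[0,0,0],"jaw":-0.15}]'
python3 - <<'E'
from h import *
p,q,s=tool();M=q.as_matrix();print(p.round(4),np.degrees(np.arctan2(M[1,0],M[0,0])).round(2),(M.T@(np.array([.5589,-.2393,.0325])-p)).round(4))
E
```

```text
clock: 22.27
tcp_pos: [0.4652, 0.1535, 0.1994]
orientation: [-0.0, 0.76, 0.649, -0.001]
contact_force: [-0.7, 1.3, -0.2]
width: 0.0371
grasp_force: 0.0
clock: 22.68
tcp_pos: [0.4885, 0.0565, 0.1997]
orientation: [-0.001, 0.76, 0.65, -0.0]
contact_force: [-0.4, 0.9, -0.4]
width: 0.037
grasp_force: 0.0
clock: 23.1
tcp_pos: [0.5122, -0.0411, 0.1998]
orientation: [-0.001, 0.759, 0.651, -0.0]
contact_force: [0.2, 0.8, 0.2]
width: 0.0371
grasp_force: 0.0
clock: 23.52
tcp_pos: [0.5359, -0.1392, 0.1999]
orientation: [-0.001, 0.759, 0.651, 0.0]
contact_force: [-0.4, 0.9, -0.6]
width: 0.0367
grasp_force: 0.0
clock: 23.93
tcp_pos: [0.5597, -0.2375, 0.1999]
orientation: [-0.001, 0.901, 0.434, 0.0]
contact_force: [-0.5, 0.9, 0.5]
width: 0.037
grasp_force: 0.0
clock: 24.35
tcp_pos: [0.5575, -0.2331, 0.1259]
orientation: [-0.003, 0.981, 0.193, -0.003]
contact_force: [-0.9, -0.6, -0.5]
width: 0.0375
grasp_force: 0.0
clock: 24.77
tcp_pos: [0.5597, -0.2383, 0.1313]
orientation: [0.0, 0.981, 0.194, 0.001]
contact_force: [-0.6, -0.1, -0.3]
width: 0.037
grasp_force: 0.0
[ 0.5597 -0.2383  0.1313] 22.33 [-0.0013  0.0005  0.0988]
```

```bash
python3 -m pendant '[{"dp":[-0.01,0.005,0.2],"turn":[0,0,0],"jaw":-0.15},{"dp":[-0.01,0.005,0.45],"turn":[0,0,0],"jaw":-0.15},{"dp":[-0.01,0.005,0.65],"turn":[0,0,0],"jaw":-0.15},{"dp":[-0.01,0.005,0.85],"turn":[0,0,0],"jaw":-0.15},{"dp":[-0.01,0.005,0.985],"turn":[0,0,0],"jaw":-0.15}]' 10
python3 -m pendant '[{"dp":[0,0,0],"turn":[0,0,0],"jaw":-0.4},{"dp":[0,0,0],"turn":[0,0,0],"jaw":-0.7},{"dp":[0,0,0],"turn":[0,0,0],"jaw":-1},{"dp":[0,0,0],"turn":[0,0,0],"jaw":-1},{"dp":[0,0,0],"turn":[0,0,0],"jaw":-1}]'
python3 -m pendant '[{"dp":[0,0,0],"turn":[0,0,0],"jaw":-1},{"dp":[0,0,-0.1],"turn":[0,0,0],"jaw":-1},{"dp":[0,0,-0.3],"turn":[0,0,0],"jaw":-1},{"dp":[0,0,-0.7],"turn":[0,0,0],"jaw":-1},{"dp":[0,0,-1],"turn":[0,0,0],"jaw":-1}]' 30
python3 -m pendant '[{"dp":[0,0,-0.3],"turn":[0,0,0],"jaw":-1},{"dp":[0,0,-0.6],"turn":[0,0,0],"jaw":-1},{"dp":[0,0,-0.8],"turn":[0,0,0],"jaw":-1},{"dp":[0,0,-0.8],"turn":[0,0,0],"jaw":-1},{"dp":[0,0,-0.8],"turn":[0,0,0],"jaw":-1}]'
python3 - <<'E'
from pl import *
p,q,s=tool();M=q.as_matrix();print(p.round(4),np.degrees(np.arctan2(M[1,0],M[0,0])).round(2))
for yy in (-.044,.044):
    t=O+yy*Y-.1*X;print(t.round(4),(M.T@np.r_[t-p[:2],0]).round(4))
E
```

```text
clock: 25.18
tcp_pos: [0.5576, -0.2392, 0.0303]
orientation: [-0.0, 0.981, 0.193, -0.001]
contact_force: [0.0, 0.2, 0.0]
width: 0.0367
grasp_force: 0.0
clock: 25.6
tcp_pos: [0.5595, -0.24, 0.0336]
orientation: [0.001, 0.981, 0.193, 0.001]
contact_force: [0.3, 0.8, 1.4]
width: 0.0138
grasp_force: 10.0
clock: 26.02
tcp_pos: [0.5582, -0.2394, 0.1342]
orientation: [-0.0, 0.981, 0.193, -0.0]
contact_force: [0.5, -0.3, 1.0]
width: 0.0138
grasp_force: 30.0
clock: 26.43
tcp_pos: [0.559, -0.2396, 0.2139]
orientation: [0.001, 0.981, 0.193, 0.001]
contact_force: [-0.3, 0.5, -1.8]
width: 0.0138
grasp_force: 30.0
[ 0.559  -0.2396  0.2139] 22.25
[0.3831 0.2227] [ 0.0123 -0.4945 -0.0011]
[0.3967 0.3097] [ 0.0577 -0.5699 -0.0012]
```

```bash
python3 -m pendant '[{"dp":[0.05,-0.2,0],"turn":[0,0,0],"jaw":-1},{"dp":[0.14,-0.5,0],"turn":[0,0,0],"jaw":-1},{"dp":[0.24,-0.865,0],"turn":[0,0,0],"jaw":-1},{"dp":[0.24,-0.865,0],"turn":[0,0,0],"jaw":-1},{"dp":[0.24,-0.865,0],"turn":[0,0,0],"jaw":-1}]' 30
python3 -m pendant '[{"dp":[0.08,-0.3,0],"turn":[0,0,0],"jaw":-1},{"dp":[0.16,-0.6,0],"turn":[0,0,0],"jaw":-1},{"dp":[0.24,-0.865,0],"turn":[0,0,0],"jaw":-1},{"dp":[0.24,-0.865,0],"turn":[0,0,0],"jaw":-1},{"dp":[0.24,-0.865,0],"turn":[0,0,0],"jaw":-1}]'
python3 -m pendant '[{"dp":[0.08,-0.3,0],"turn":[0,0,0],"jaw":-1},{"dp":[0.16,-0.6,0],"turn":[0,0,0],"jaw":-1},{"dp":[0.24,-0.865,0],"turn":[0,0,0],"jaw":-1},{"dp":[0.24,-0.865,0],"turn":[0,0,0],"jaw":-1},{"dp":[0.24,-0.865,0],"turn":[0,0,0],"jaw":-1}]'
python3 -m pendant '[{"dp":[0.08,-0.3,0],"turn":[0,0,0],"jaw":-1},{"dp":[0.16,-0.6,0],"turn":[0,0,0],"jaw":-1},{"dp":[0.24,-0.865,0],"turn":[0,0,0],"jaw":-1},{"dp":[0.24,-0.865,0],"turn":[0,0,0],"jaw":-1},{"dp":[0.24,-0.865,0],"turn":[0,0,0],"jaw":-1}]'
python3 -m pendant '[{"dp":[0.08,-0.3,0],"turn":[0,0,0],"jaw":-1},{"dp":[0.16,-0.6,0],"turn":[0,0,0],"jaw":-1},{"dp":[0.24,-0.865,0],"turn":[0,0,0],"jaw":-1},{"dp":[0.24,-0.865,0],"turn":[0,0,0],"jaw":-1},{"dp":[0.24,-0.865,0],"turn":[0,0,0],"jaw":-1}]'
python3 -m pendant '[{"dp":[0.08,-0.3,0],"turn":[0,0,0.03],"jaw":-1},{"dp":[0.16,-0.6,0],"turn":[0,0,0.07],"jaw":-1},{"dp":[0.24,-0.865,0],"turn":[0,0,0.11],"jaw":-1},{"dp":[0.24,-0.865,0],"turn":[0,0,0.15],"jaw":-1},{"dp":[0.24,-0.865,0],"turn":[0,0,0.173],"jaw":-1}]'
python3 -m pendant '[{"dp":[0,0,0],"turn":[0,0,0],"jaw":-1},{"dp":[0,0,0],"turn":[0,0,0],"jaw":-1},{"dp":[0,0,0],"turn":[0,0,0],"jaw":-1},{"dp":[0,0,0],"turn":[0,0,0],"jaw":-1},{"dp":[0,0,0],"turn":[0,0,0],"jaw":-1}]'
cat > inhand.py <<'E'
from pl import *
import sys
yy=float(sys.argv[1]);out=sys.argv[2]
p,q,s=tool();M=q.as_matrix();print(p.round(4),np.degrees(np.arctan2(M[1,0],M[0,0])).round(2))
im=r.get_image("wrist");c=cam("wrist");np.savez(out+".npz",im=im,K=c[0],R=c[1],t=c[2],p=p,M=M);cv2.imwrite(f"pics/{out}.png",im[:,:,::-1])
G=im[:,:,1].astype(int);print("col323 from 60",G[60:130,323].tolist());print("row170 from 295",G[170,295:355].tolist())
for v in (80,85,90,95):
    w=(M.T@(plane(c,[[323,v]],p[2]+.0175)-p).T).T[0];print(v,w[:2].round(4))
t=O+yy*Y;print("to target (off 0)",(M.T@(np.r_[t,.1235]-p)).round(4))
E
python3 inhand.py 0.045 w8
```

```text
clock: 26.85
tcp_pos: [0.5471, -0.1469, 0.2106]
orientation: [-0.001, 0.981, 0.196, -0.001]
contact_force: [0.1, -0.8, -0.3]
width: 0.0135
grasp_force: 30.0
clock: 27.27
tcp_pos: [0.5368, -0.0604, 0.211]
orientation: [-0.0, 0.981, 0.194, -0.001]
contact_force: [0.7, -0.2, -1.0]
width: 0.0137
grasp_force: 30.0
clock: 27.68
tcp_pos: [0.5266, 0.0276, 0.2113]
orientation: [0.0, 0.981, 0.193, -0.001]
contact_force: [0.3, -1.1, -0.9]
width: 0.0134
grasp_force: 30.0
clock: 28.1
tcp_pos: [0.5166, 0.1162, 0.2114]
orientation: [0.0, 0.981, 0.193, -0.0]
contact_force: [-0.6, -1.2, -1.0]
width: 0.0138
grasp_force: 30.0
clock: 28.52
tcp_pos: [0.5064, 0.2049, 0.2114]
orientation: [0.0, 0.981, 0.193, -0.0]
contact_force: [0.4, -1.0, -1.0]
width: 0.0135
grasp_force: 30.0
clock: 28.93
tcp_pos: [0.4962, 0.294, 0.2113]
orientation: [0.001, 0.997, -0.081, -0.0]
contact_force: [0.8, 0.3, -0.0]
width: 0.0137
grasp_force: 30.0
clock: 29.35
tcp_pos: [0.4957, 0.2945, 0.2119]
orientation: [0.0, 0.997, -0.078, 0.0]
contact_force: [0.4, -0.6, -0.6]
width: 0.0136
grasp_force: 30.0
[0.4957 0.2945 0.2119] -8.92
col323 from 60 [127, 106, 89, 82, 84, 88, 87, 89, 91, 89, 88, 90, 88, 91, 89, 90, 89, 88, 90, 88, 88, 87, 87, 85, 85, 83, 82, 87, 105, 151, 198, 218, 218, 217, 216, 217, 217, 217, 217, 217, 216, 217, 217, 215, 215, 215, 216, 215, 215, 215, 216, 215, 215, 216, 215, 215, 215, 216, 190, 145, 126, 127, 128, 130, 130, 131, 132, 131, 132, 130]
row170 from 295 [83, 83, 85, 83, 83, 81, 83, 84, 85, 85, 83, 82, 84, 88, 103, 118, 130, 130, 125, 126, 124, 126, 126, 125, 124, 127, 127, 127, 126, 128, 129, 130, 133, 131, 132, 132, 130, 134, 132, 132, 135, 131, 116, 86, 65, 63, 61, 61, 62, 59, 59, 59, 62, 62, 62, 62, 62, 62, 61, 61]
80 [ 0.0875 -0.001 ]
85 [ 0.0854 -0.001 ]
90 [ 0.0833 -0.001 ]
95 [ 0.0812 -0.001 ]
to target (off 0) [-0.0002 -0.0008  0.0884]
```

```bash
python3 -m pendant '[{"dp":[0.018,-0.008,0.15],"turn":[0,0,0],"jaw":-1},{"dp":[0.018,-0.008,0.35],"turn":[0,0,0],"jaw":-1},{"dp":[0.018,-0.008,0.55],"turn":[0,0,0],"jaw":-1},{"dp":[0.018,-0.008,0.65],"turn":[0,0,0],"jaw":-1},{"dp":[0.018,-0.008,0.68],"turn":[0,0,0],"jaw":-1}]'
python3 -m pendant '[{"dp":[0,0,0],"turn":[0,0,0],"jaw":-1},{"dp":[0,0,0],"turn":[0,0,0],"jaw":-1},{"dp":[0,0,0],"turn":[0,0,0],"jaw":-1},{"dp":[0,0,0],"turn":[0,0,0],"jaw":-1},{"dp":[0,0,0],"turn":[0,0,0],"jaw":-1}]'
python3 - <<'E'
from pl import *
p,q,s=tool();M=q.as_matrix();print(p.round(4),np.degrees(np.arctan2(M[1,0],M[0,0])).round(2),(M.T@(np.r_[O+.045*Y+.002*X,.1235]-p)).round(4))
E
```

```text
clock: 29.82
tcp_pos: [0.496, 0.295, 0.1418]
orientation: [0.001, 0.997, -0.077, -0.002]
contact_force: [0.1, 0.7, -0.4]
width: 0.0141
grasp_force: 30.0
clock: 30.23
tcp_pos: [0.4975, 0.2962, 0.1448]
orientation: [-0.0, 0.997, -0.077, 0.001]
contact_force: [0.7, -0.1, 0.7]
width: 0.014
grasp_force: 30.0
[0.4975 0.2962 0.1448] -8.89 [0.0002 0.0012 0.0213]
```

```bash
python3 -m pendant '[{"dp":[0.002,0.008,0.06],"turn":[0,0,0],"jaw":-1},{"dp":[0.002,0.008,0.12],"turn":[0,0,0],"jaw":-1},{"dp":[0.002,0.008,0.17],"turn":[0,0,0],"jaw":-1},{"dp":[0.002,0.008,0.205],"turn":[0,0,0],"jaw":-1},{"dp":[0.002,0.008,0.212],"turn":[0,0,0],"jaw":-1}]'
python3 -m pendant '[{"dp":[0,0,0],"turn":[0,0,0],"jaw":-1},{"dp":[0,0,0],"turn":[0,0,0],"jaw":-0.75},{"dp":[0,0,0],"turn":[0,0,0],"jaw":-0.5},{"dp":[0,0,0],"turn":[0,0,0],"jaw":-0.3},{"dp":[0,0,0],"turn":[0,0,0],"jaw":-0.3}]'
python3 -m pendant '[{"dp":[0,0,-0.1],"turn":[0,0,0],"jaw":-0.3},{"dp":[0,0,-0.3],"turn":[0,0,0],"jaw":-0.3},{"dp":[0,0,-0.5],"turn":[0,0,0],"jaw":-0.15},{"dp":[0,0,-0.7],"turn":[0,0,0],"jaw":-0.15},{"dp":[0,0,-0.9],"turn":[0,0,0],"jaw":-0.15}]'
python3 - <<'E'
from pl import *
p,q,s=tool();M=q.as_matrix();print(p.round(4),np.degrees(np.arctan2(M[1,0],M[0,0])).round(2))
print((M.T@np.r_[np.array([.5775,-.2852])-p[:2],0]).round(4))
im=r.get_image("scene");cv2.imwrite("pics/s9.png",cv2.resize(im[90:190,290:450,::-1],None,fx=4,fy=4,interpolation=cv2.INTER_CUBIC))
E
```

```text
clock: 30.65
tcp_pos: [0.4974, 0.2955, 0.1234]
orientation: [-0.0, 0.997, -0.077, 0.0]
contact_force: [-2.1, -1.8, 9.8]
width: 0.0136
grasp_force: 30.0
clock: 31.07
tcp_pos: [0.497, 0.295, 0.1223]
orientation: [0.0, 0.997, -0.078, -0.0]
contact_force: [-0.2, 1.4, -0.6]
width: 0.0261
grasp_force: 0.0
clock: 31.48
tcp_pos: [0.4971, 0.2951, 0.2142]
orientation: [-0.0, 0.997, -0.077, 0.0]
contact_force: [-0.3, -0.5, -0.0]
width: 0.036
grasp_force: 0.0
[0.4971 0.2951 0.2142] -8.88
[ 1.691e-01  5.610e-01 -1.000e-04]
```

View pics/s9.png

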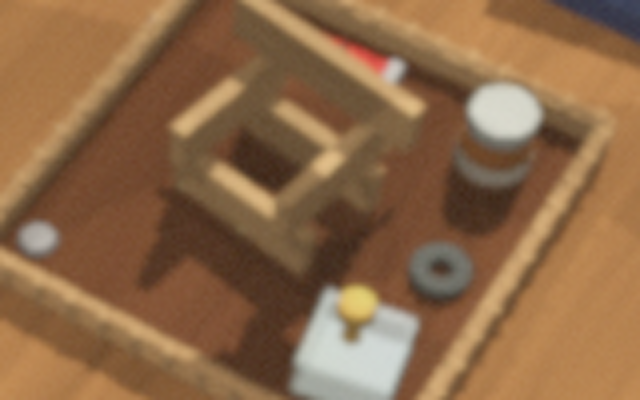

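The first long slat stands across both shorts (crop (330,60)). Picture budget is used up, so from here I rely on numbers only. Now the last long slat.

```bash
python3 -m pendant '[{"dp":[0.08,0.25,0],"turn":[0,0,0],"jaw":-0.15},{"dp":[0.17,0.6,0],"turn":[0,0,0],"jaw":-0.15},{"dp":[0.282,0.935,0],"turn":[0,0,0],"jaw":-0.15},{"dp":[0.282,0.935,0],"turn":[0,0,0],"jaw":-0.15},{"dp":[0.282,0.935,0],"turn":[0,0,0],"jaw":-0.15}]' 10
python3 -m pendant '[{"dp":[0.09,0.3,0],"turn":[0,0,0],"jaw":-0.15},{"dp":[0.18,0.6,0],"turn":[0,0,0],"jaw":-0.15},{"dp":[0.282,0.935,0],"turn":[0,0,0],"jaw":-0.15},{"dp":[0.282,0.935,0],"turn":[0,0,0],"jaw":-0.15},{"dp":[0.282,0.935,0],"turn":[0,0,0],"jaw":-0.15}]'
python3 -m pendant '[{"dp":[0.09,0.3,0],"turn":[0,0,0],"jaw":-0.15},{"dp":[0.18,0.6,0],"turn":[0,0,0],"jaw":-0.15},{"dp":[0.282,0.935,0],"turn":[0,0,0],"jaw":-0.15},{"dp":[0.282,0.935,0],"turn":[0,0,0],"jaw":-0.15},{"dp":[0.282,0.935,0],"turn":[0,0,0],"jaw":-0.15}]'
python3 -m pendant '[{"dp":[0.09,0.3,0],"turn":[0,0,0],"jaw":-0.15},{"dp":[0.18,0.6,0],"turn":[0,0,0],"jaw":-0.15},{"dp":[0.282,0.935,0],"turn":[0,0,0],"jaw":-0.15},{"dp":[0.282,0.935,0],"turn":[0,0,0],"jaw":-0.15},{"dp":[0.282,0.935,0],"turn":[0,0,0],"jaw":-0.15}]'
python3 -m pendant '[{"dp":[0.09,0.3,0],"turn":[0,0,0],"jaw":-0.15},{"dp":[0.18,0.6,0],"turn":[0,0,0],"jaw":-0.15},{"dp":[0.282,0.935,0],"turn":[0,0,0],"jaw":-0.15},{"dp":[0.282,0.935,0],"turn":[0,0,0],"jaw":-0.15},{"dp":[0.282,0.935,0],"turn":[0,0,0],"jaw":-0.15}]'
python3 -m pendant '[{"dp":[0.09,0.3,0],"turn":[0,0,-0.03],"jaw":-0.15},{"dp":[0.18,0.6,0],"turn":[0,0,-0.07],"jaw":-0.15},{"dp":[0.282,0.935,0],"turn":[0,0,-0.11],"jaw":-0.15},{"dp":[0.282,0.935,0],"turn":[0,0,-0.15],"jaw":-0.15},{"dp":[0.282,0.935,0],"turn":[0,0,-0.173],"jaw":-0.15}]'
python3 -m pendant '[{"dp":[0,0,0.2],"turn":[0,0,0],"jaw":-0.15},{"dp":[0,0,0.5],"turn":[0,0,0],"jaw":-0.15},{"dp":[0,0,0.8],"turn":[0,0,0],"jaw":-0.15},{"dp":[0,0,0.8],"turn":[0,0,0],"jaw":-0.15},{"dp":[0,0,0.8],"turn":[0,0,0],"jaw":-0.15}]'
python3 -m pendant '[{"dp":[0,0,0],"turn":[0,0,0],"jaw":-0.15},{"dp":[0,0,0],"turn":[0,0,0],"jaw":-0.15},{"dp":[0,0,0],"turn":[0,0,0],"jaw":-0.15},{"dp":[0,0,0],"turn":[0,0,0],"jaw":-0.15},{"dp":[0,0,0],"turn":[0,0,0],"jaw":-0.15}]'
python3 - <<'E'
from h import *
p,q,s=tool();M=q.as_matrix();print(p.round(4),np.degrees(np.arctan2(M[1,0],M[0,0])).round(2),(M.T@(np.array([.5775,-.2852,.033])-p)).round(4))
im=r.get_image("wrist");c=cam("wrist");G=im[:,:,1].astype(int)
for v in (150,190):
    g=G[v,290:370];print(v,g.tolist());
    print((M.T@(plane(c,[[290,v+.5],[370,v+.5]],.05)-p).T).T[:,:2].round(4).tolist())
E
```

```text
clock: 31.95
tcp_pos: [0.5115, 0.1955, 0.213]
orientation: [0.0, 0.997, -0.08, 0.0]
contact_force: [-0.2, 0.1, 0.3]
width: 0.0368
grasp_force: 0.0
clock: 32.37
tcp_pos: [0.5243, 0.1006, 0.2128]
orientation: [-0.0, 0.997, -0.079, 0.0]
contact_force: [0.5, 0.5, 0.0]
width: 0.0369
grasp_force: 0.0
clock: 32.78
tcp_pos: [0.5377, 0.0049, 0.2127]
orientation: [-0.0, 0.997, -0.078, -0.0]
contact_force: [0.9, 0.8, 0.3]
width: 0.037
grasp_force: 0.0
clock: 33.2
tcp_pos: [0.5512, -0.0912, 0.2126]
orientation: [-0.0, 0.997, -0.078, -0.0]
contact_force: [0.5, 0.2, -0.4]
width: 0.0372
grasp_force: 0.0
clock: 33.62
tcp_pos: [0.5648, -0.1875, 0.2125]
orientation: [-0.001, 0.997, -0.078, -0.0]
contact_force: [-0.5, 2.1, 0.2]
width: 0.0371
grasp_force: 0.0
clock: 34.03
tcp_pos: [0.5785, -0.2839, 0.2123]
orientation: [-0.001, 0.981, 0.196, 0.0]
contact_force: [0.9, 0.4, -0.1]
width: 0.0372
grasp_force: 0.0
clock: 34.45
tcp_pos: [0.5778, -0.2813, 0.1316]
orientation: [-0.002, 0.981, 0.195, -0.001]
contact_force: [0.3, -0.2, 0.5]
width: 0.0367
grasp_force: 0.0
clock: 34.87
tcp_pos: [0.5782, -0.2856, 0.1
[... 287 characters left out ...]
 125, 222, 249, 246, 244, 244, 243, 243, 243, 243, 244, 244, 245, 245, 245, 245, 246, 248, 213, 113, 72, 82, 86, 87, 87, 84, 86, 85, 86, 88, 86, 87, 86, 87, 88, 85, 86, 84, 89, 113, 134, 138, 136, 135, 135, 135, 133, 135, 135, 136, 137, 138, 137, 139]
[[0.0418, -0.0275], [0.0418, 0.0354]]
190 [85, 84, 83, 84, 87, 82, 87, 83, 84, 88, 88, 98, 112, 116, 115, 110, 107, 105, 107, 104, 104, 110, 109, 104, 95, 82, 136, 227, 249, 245, 244, 243, 242, 242, 242, 242, 243, 244, 244, 244, 244, 245, 247, 231, 136, 75, 80, 86, 88, 87, 87, 87, 88, 87, 89, 87, 88, 88, 90, 87, 89, 86, 88, 100, 121, 133, 133, 131, 131, 131, 129, 130, 130, 130, 128, 129, 130, 128, 127, 127]
[[0.0092, -0.0285], [0.0091, 0.0369]]
```

```bash
python3 -m pendant '[{"dp":[-0.005,0.01,0.2],"turn":[0,0,0],"jaw":-0.15},{"dp":[-0.005,0.01,0.45],"turn":[0,0,0],"jaw":-0.15},{"dp":[-0.005,0.01,0.65],"turn":[0,0,0],"jaw":-0.15},{"dp":[-0.005,0.01,0.85],"turn":[0,0,0],"jaw":-0.15},{"dp":[-0.005,0.01,1],"turn":[0,0,0],"jaw":-0.15}]' 10
python3 -m pendant '[{"dp":[0,0,0],"turn":[0,0,0],"jaw":-0.4},{"dp":[0,0,0],"turn":[0,0,0],"jaw":-0.7},{"dp":[0,0,0],"turn":[0,0,0],"jaw":-1},{"dp":[0,0,0],"turn":[0,0,0],"jaw":-1},{"dp":[0,0,0],"turn":[0,0,0],"jaw":-1}]'
python3 -m pendant '[{"dp":[0,0,0],"turn":[0,0,0],"jaw":-1},{"dp":[0,0,-0.1],"turn":[0,0,0],"jaw":-1},{"dp":[0,0,-0.3],"turn":[0,0,0],"jaw":-1},{"dp":[0,0,-0.7],"turn":[0,0,0],"jaw":-1},{"dp":[0,0,-1],"turn":[0,0,0],"jaw":-1}]' 30
python3 -m pendant '[{"dp":[0,0,-0.3],"turn":[0,0,0],"jaw":-1},{"dp":[0,0,-0.6],"turn":[0,0,0],"jaw":-1},{"dp":[0,0,-0.8],"turn":[0,0,0],"jaw":-1},{"dp":[0,0,-0.8],"turn":[0,0,0],"jaw":-1},{"dp":[0,0,-0.8],"turn":[0,0,0],"jaw":-1}]'
python3 - <<'E'
from pl import *
p,q,s=tool();M=q.as_matrix();print(p.round(4),np.degrees(np.arctan2(M[1,0],M[0,0])).round(2))
t=O-.045*Y;print(t.round(4),(M.T@np.r_[t-p[:2],0]).round(4))
E
```

```text
clock: 35.33
tcp_pos: [0.5767, -0.2863, 0.031]
orientation: [-0.0, 0.981, 0.193, -0.001]
contact_force: [-0.4, -0.3, -0.4]
width: 0.0371
grasp_force: 0.0
clock: 35.75
tcp_pos: [0.5786, -0.287, 0.0344]
orientation: [0.001, 0.981, 0.193, 0.001]
contact_force: [0.2, -0.8, 1.6]
width: 0.0138
grasp_force: 10.0
clock: 36.17
tcp_pos: [0.5773, -0.2864, 0.135]
orientation: [-0.0, 0.981, 0.193, -0.0]
contact_force: [0.8, -0.5, -0.2]
width: 0.0137
grasp_force: 30.0
clock: 36.58
tcp_pos: [0.5782, -0.2866, 0.2148]
orientation: [0.001, 0.981, 0.193, 0.001]
contact_force: [-0.5, -0.6, -0.7]
width: 0.0137
grasp_force: 30.0
[ 0.5782 -0.2866  0.2148] 22.25
[0.4818 0.2063] [ 0.0974 -0.4928 -0.0011]
```

```bash
python3 -m pendant '[{"dp":[0.05,-0.2,0],"turn":[0,0,0],"jaw":-1},{"dp":[0.1,-0.5,0],"turn":[0,0,0],"jaw":-1},{"dp":[0.162,-0.821,0],"turn":[0,0,0],"jaw":-1},{"dp":[0.162,-0.821,0],"turn":[0,0,0],"jaw":-1},{"dp":[0.162,-0.821,0],"turn":[0,0,0],"jaw":-1}]' 30
python3 -m pendant '[{"dp":[0.05,-0.3,0],"turn":[0,0,0],"jaw":-1},{"dp":[0.11,-0.6,0],"turn":[0,0,0],"jaw":-1},{"dp":[0.162,-0.821,0],"turn":[0,0,0],"jaw":-1},{"dp":[0.162,-0.821,0],"turn":[0,0,0],"jaw":-1},{"dp":[0.162,-0.821,0],"turn":[0,0,0],"jaw":-1}]'
python3 -m pendant '[{"dp":[0.05,-0.3,0],"turn":[0,0,0],"jaw":-1},{"dp":[0.11,-0.6,0],"turn":[0,0,0],"jaw":-1},{"dp":[0.162,-0.821,0],"turn":[0,0,0],"jaw":-1},{"dp":[0.162,-0.821,0],"turn":[0,0,0],"jaw":-1},{"dp":[0.162,-0.821,0],"turn":[0,0,0],"jaw":-1}]'
python3 -m pendant '[{"dp":[0.05,-0.3,0],"turn":[0,0,0],"jaw":-1},{"dp":[0.11,-0.6,0],"turn":[0,0,0],"jaw":-1},{"dp":[0.162,-0.821,0],"turn":[0,0,0],"jaw":-1},{"dp":[0.162,-0.821,0],"turn":[0,0,0],"jaw":-1},{"dp":[0.162,-0.821,0],"turn":[0,0,0],"jaw":-1}]'
python3 -m pendant '[{"dp":[0.05,-0.3,0],"turn":[0,0,0],"jaw":-1},{"dp":[0.11,-0.6,0],"turn":[0,0,0],"jaw":-1},{"dp":[0.162,-0.821,0],"turn":[0,0,0],"jaw":-1},{"dp":[0.162,-0.821,0],"turn":[0,0,0],"jaw":-1},{"dp":[0.162,-0.821,0],"turn":[0,0,0],"jaw":-1}]'
python3 -m pendant '[{"dp":[0.05,-0.3,0],"turn":[0,0,0.03],"jaw":-1},{"dp":[0.11,-0.6,0],"turn":[0,0,0.07],"jaw":-1},{"dp":[0.162,-0.821,0],"turn":[0,0,0.11],"jaw":-1},{"dp":[0.162,-0.821,0],"turn":[0,0,0.15],"jaw":-1},{"dp":[0.162,-0.821,0],"turn":[0,0,0.173],"jaw":-1}]'
python3 -m pendant '[{"dp":[0,0,0],"turn":[0,0,0],"jaw":-1},{"dp":[0,0,0],"turn":[0,0,0],"jaw":-1},{"dp":[0,0,0],"turn":[0,0,0],"jaw":-1},{"dp":[0,0,0],"turn":[0,0,0],"jaw":-1},{"dp":[0,0,0],"turn":[0,0,0],"jaw":-1}]'
python3 inhand.py -0.045 w10
```

```text
clock: 37.0
tcp_pos: [0.5607, -0.2013, 0.2114]
orientation: [-0.001, 0.981, 0.195, -0.001]
contact_force: [-0.1, 0.6, -0.1]
width: 0.0138
grasp_force: 30.0
clock: 37.42
tcp_pos: [0.5449, -0.1218, 0.2119]
orientation: [0.0, 0.981, 0.194, -0.001]
contact_force: [0.2, -0.9, 0.4]
width: 0.0135
grasp_force: 30.0
clock: 37.83
tcp_pos: [0.5293, -0.0408, 0.2123]
orientation: [0.0, 0.981, 0.193, -0.0]
contact_force: [0.3, -1.3, -0.9]
width: 0.0138
grasp_force: 30.0
clock: 38.25
tcp_pos: [0.5136, 0.0408, 0.2125]
orientation: [0.0, 0.981, 0.193, -0.0]
contact_force: [-0.2, -0.6, -0.4]
width: 0.014
grasp_force: 30.0
clock: 38.67
tcp_pos: [0.4978, 0.1226, 0.2125]
orientation: [0.0, 0.981, 0.192, -0.0]
contact_force: [-0.8, -0.5, 0.2]
width: 0.0137
grasp_force: 30.0
clock: 39.08
tcp_pos: [0.4821, 0.2048, 0.2124]
orientation: [0.0, 0.997, -0.081, -0.0]
contact_force: [0.3, -0.2, -0.3]
width: 0.0138
grasp_force: 30.0
clock: 39.5
tcp_pos: [0.4814, 0.2055, 0.2127]
orientation: [0.0, 0.997, -0.078, 0.0]
contact_force: [-0.4, 0.1, -1.2]
width: 0.0136
grasp_force: 30.0
[0.4814 0.2055 0.2127] -8.91
col323 from 60 [63, 63, 66, 68, 71, 71, 69, 68, 70, 73, 73, 76, 73, 74, 76, 73, 73, 74, 73, 73, 74, 74, 73, 68, 70, 72, 72, 70, 75, 117, 168, 203, 217, 215, 214, 213, 215, 215, 215, 215, 215, 215, 214, 214, 214, 215, 214, 214, 215, 214, 213, 213, 214, 214, 215, 212, 190, 147, 125, 129, 130, 128, 130, 129, 129, 129, 131, 129, 129, 127]
row170 from 295 [83, 86, 85, 74, 61, 60, 59, 60, 56, 58, 57, 59, 57, 61, 91, 115, 126, 127, 126, 125, 124, 121, 124, 124, 122, 125, 125, 123, 123, 125, 126, 128, 129, 129, 131, 131, 130, 131, 129, 133, 131, 127, 116, 93, 73, 71, 68, 72, 71, 70, 72, 71, 68, 70, 70, 71, 68, 71, 70, 68]
80 [ 0.0875 -0.001 ]
85 [ 0.0855 -0.001 ]
90 [ 0.0834 -0.001 ]
95 [ 0.0813 -0.001 ]
to target (off 0) [ 0.0003 -0.0009  0.0892]
```

```bash
python3 - <<'E'
from pl import *
z=np.load("w10.npz");im=z["im"];c=(z["K"],z["R"],z["t"])
G=im[:,:,1].astype(int)
def P(x,y,h): return proj(c,np.r_[O+x*X+y*Y,h])[0]
print("pred long1 far end",P(.085,.045,.14).round(1),"side edges at x=.03",P(.03,.052,.14).round(1),P(.03,.038,.14).round(1))
u,v=P(.085,.045,.14).round().astype(int);print("v from",v-14,G[v-14:v+14,u].tolist())
u1,v1=P(.03,.052,.14).round().astype(int);print(v1,"u from",u1-8,G[v1,u1-8:u1+32].tolist())
for y in (0.015,-.015):
  for x in (.055,.041,-.041,-.055):
    u,v=P(x,y,.098).round().astype(int);print("short",x,y,u,P(x,y,.098).round(1)[1],"from",v-8,G[v-8:v+9,u].tolist())
E
```

```text
pred long1 far end [196.7  91.4] side edges at x=.03 [196.  167.3] [214.4 167.3]
v from 77 [57, 53, 54, 54, 56, 52, 54, 56, 59, 72, 85, 85, 84, 91, 139, 197, 221, 220, 217, 217, 216, 217, 217, 216, 215, 216, 215, 216]
167 u from 188 [89, 93, 89, 90, 90, 89, 89, 90, 127, 181, 212, 215, 211, 207, 205, 206, 207, 208, 209, 212, 213, 215, 218, 224, 227, 220, 178, 128, 111, 111, 115, 115, 110, 97, 94, 93, 96, 98, 97, 96]
short 0.055 0.015 254 129.1 from 121 [72, 76, 78, 82, 86, 96, 101, 101, 112, 123, 125, 121, 124, 130, 136, 137, 132]
short 0.041 0.015 255 145.3 from 137 [140, 140, 141, 136, 135, 135, 137, 134, 117, 89, 88, 89, 93, 98, 99, 97, 100]
short -0.041 0.015 260 231.5 from 223 [103, 102, 105, 105, 108, 110, 106, 103, 99, 97, 101, 110, 117, 120, 122, 126, 126]
short -0.055 0.015 261 244.8 from 237 [124, 125, 129, 126, 127, 125, 128, 132, 133, 124, 91, 54, 41, 46, 44, 51, 44]
short 0.055 -0.015 288 129.1 from 121 [56, 67, 79, 83, 86, 96, 99, 110, 155, 214, 228, 229, 230, 230, 230, 230, 230]
short 0.041 -0.015 289 145.3 from 137 [229, 229, 230, 233, 233, 235, 239, 235, 188, 106, 78, 80, 84, 82, 83, 83, 82]
short -0.041 -0.015 292 231.4 from 223 [100, 99, 104, 102, 105, 105, 104, 103, 101, 104, 116, 158, 202, 210, 212, 211, 207]
short -0.055 -0.015 292 244.8 from 237 [212, 211, 207, 196, 185, 178, 172, 155, 141, 108, 79, 50, 38, 35, 35, 35, 40]
```

```bash
python3 -m pendant '[{"dp":[0.017,-0.009,0.15],"turn":[0,0,0],"jaw":-1},{"dp":[0.017,-0.009,0.35],"turn":[0,0,0],"jaw":-1},{"dp":[0.017,-0.009,0.55],"turn":[0,0,0],"jaw":-1},{"dp":[0.017,-0.009,0.65],"turn":[0,0,0],"jaw":-1},{"dp":[0.017,-0.009,0.68],"turn":[0,0,0],"jaw":-1}]'
python3 -m pendant '[{"dp":[0,0,0],"turn":[0,0,0],"jaw":-1},{"dp":[0,0,0],"turn":[0,0,0],"jaw":-1},{"dp":[0,0,0],"turn":[0,0,0],"jaw":-1},{"dp":[0,0,0],"turn":[0,0,0],"jaw":-1},{"dp":[0,0,0],"turn":[0,0,0],"jaw":-1}]'
python3 - <<'E'
from pl import *
p,q,s=tool();M=q.as_matrix();print(p.round(4),np.degrees(np.arctan2(M[1,0],M[0,0])).round(2),(M.T@(np.r_[O-.045*Y+.0018*X,.1235]-p)).round(4))
E
```

```text
clock: 39.97
tcp_pos: [0.4816, 0.2062, 0.1428]
orientation: [0.001, 0.997, -0.077, -0.002]
contact_force: [-0.5, 0.6, -0.5]
width: 0.0136
grasp_force: 30.0
clock: 40.38
tcp_pos: [0.4834, 0.2071, 0.1456]
orientation: [-0.0, 0.997, -0.078, 0.001]
contact_force: [0.7, -0.4, 0.3]
width: 0.0137
grasp_force: 30.0
[0.4834 0.2071 0.1456] -8.89 [0.0003 0.001  0.0221]
```

```bash
python3 -m pendant '[{"dp":[0.002,0.008,0.06],"turn":[0,0,0],"jaw":-1},{"dp":[0.002,0.008,0.12],"turn":[0,0,0],"jaw":-1},{"dp":[0.002,0.008,0.17],"turn":[0,0,0],"jaw":-1},{"dp":[0.002,0.008,0.205],"turn":[0,0,0],"jaw":-1},{"dp":[0.002,0.008,0.216],"turn":[0,0,0],"jaw":-1}]'
python3 -m pendant '[{"dp":[0,0,0],"turn":[0,0,0],"jaw":-1},{"dp":[0,0,0],"turn":[0,0,0],"jaw":-0.75},{"dp":[0,0,0],"turn":[0,0,0],"jaw":-0.5},{"dp":[0,0,0],"turn":[0,0,0],"jaw":-0.3},{"dp":[0,0,0],"turn":[0,0,0],"jaw":-0.3}]'
python3 -m pendant '[{"dp":[0,0,-0.1],"turn":[0,0,0],"jaw":-0.3},{"dp":[0,0,-0.3],"turn":[0,0,0],"jaw":-0.3},{"dp":[0,0,-0.5],"turn":[0,0,0],"jaw":-0.15},{"dp":[0,0,-0.7],"turn":[0,0,0],"jaw":-0.15},{"dp":[0,0,-0.9],"turn":[0,0,0],"jaw":-0.15}]'
python3 -m pendant '[{"dp":[0,0.1,-0.3],"turn":[0,0,0],"jaw":-0.15},{"dp":[0,0.4,-0.3],"turn":[0,0,0],"jaw":-0.15},{"dp":[-0.3,0.9,-0.3],"turn":[0,0,0],"jaw":-0.15},{"dp":[-0.3,0.9,-0.3],"turn":[0,0,0],"jaw":-0.15},{"dp":[-0.3,0.9,-0.3],"turn":[0,0,0],"jaw":-0.15}]'
python3 -m pendant '[{"dp":[0,0.1,0],"turn":[0,0,0],"jaw":-0.15},{"dp":[0,0.4,0],"turn":[0,0,0],"jaw":-0.15},{"dp":[0,0.7,0],"turn":[0,0,0],"jaw":-0.15},{"dp":[0,0.7,0],"turn":[0,0,0],"jaw":-0.15},{"dp":[0,0.7,0],"turn":[0,0,0],"jaw":-0.15}]'
python3 - <<'E'
from pl import *
for n in ("scene","side"):
    im=r.get_image(n);c=cam(n);cv2.imwrite(f"pics/{n}_end.png",im[:,:,::-1])
    G=im[:,:,1].astype(int)
    # sample G at top-centre lines of each slat and just beyond its edges, ends
    for nm,(cx,cy,L,d,h) in {"l1":(0,.045,.17,0,.14),"l2":(0,-.045,.17,0,.14)}.items():
        s=np.linspace(-.105,.105,43);Q=np.c_[np.array([O+(cx+a)*X+cy*Y for a in s]),np.full(43,h)]
        g=[int(cv2.getRectSubPix(im[:,:,1],(1,1),tuple(map(float,u)))[0,0]) for u in proj(c,Q)]
        t=np.linspace(-.03,.03,25);Q=np.c_[np.array([O+.02*X+(cy+a)*Y for a in t]),np.full(25,h)]
        k=[int(cv2.getRectSubPix(im[:,:,1],(1,1),tuple(map(float,u)))[0,0]) for u in proj(c,Q)]
        print(n,nm,"along",g,"across",k)
E
```

```text
clock: 40.8
tcp_pos: [0.4833, 0.2057, 0.1244]
orientation: [0.001, 0.997, -0.078, 0.0]
contact_force: [-5.2, -3.3, 16.9]
width: 0.0135
grasp_force: 30.0
clock: 41.22
tcp_pos: [0.4827, 0.2061, 0.1227]
orientation: [0.0, 0.997, -0.077, -0.0]
contact_force: [-0.5, -0.1, -0.9]
width: 0.0254
grasp_force: 0.0
clock: 41.63
tcp_pos: [0.4828, 0.2062, 0.2145]
orientation: [-0.0, 0.997, -0.077, 0.0]
contact_force: [-0.1, -0.4, -0.5]
width: 0.0359
grasp_force: 0.0
clock: 42.05
tcp_pos: [0.438, 0.1182, 0.2437]
orientation: [0.001, 0.997, -0.08, 0.0]
contact_force: [0.7, -0.1, -0.1]
width: 0.0367
grasp_force: 0.0
clock: 42.47
tcp_pos: [0.429, 0.0517, 0.2433]
orientation: [-0.0, 0.997, -0.079, 0.0]
contact_force: [-0.5, 0.3, 0.2]
width: 0.0368
grasp_force: 0.0
scene l1 along [74, 56, 50, 58, 109, 152, 165, 169, 171, 171, 174, 175, 174, 174, 172, 167, 165, 164, 167, 166, 169, 170, 173, 178, 179, 180, 180, 182, 181, 182, 182, 183, 183, 183, 183, 185, 184, 179, 148, 93, 71, 72, 73] across [100, 100, 99, 97, 97, 98, 99, 105, 119, 140, 162, 176, 180, 177, 166, 146, 118, 94, 75, 60, 54, 54, 62, 72, 79]
s
[... 358 characters left out ...]
 along [59, 46, 79, 108, 109, 169, 169, 177, 179, 181, 178, 180, 180, 182, 177, 175, 177, 178, 176, 178, 177, 177, 177, 181, 198, 199, 199, 198, 201, 200, 203, 204, 201, 203, 204, 202, 204, 209, 154, 64, 65, 79, 93] across [225, 154, 137, 136, 140, 143, 138, 135, 163, 216, 206, 197, 199, 206, 154, 135, 140, 138, 144, 179, 190, 193, 183, 154, 129]
side l2 along [70, 72, 77, 117, 151, 193, 197, 201, 205, 206, 204, 202, 202, 204, 201, 202, 201, 202, 201, 201, 200, 201, 203, 199, 201, 202, 196, 200, 200, 201, 204, 203, 203, 200, 178, 184, 185, 182, 153, 176, 192, 184, 176] across [42, 45, 47, 44, 44, 46, 43, 45, 103, 183, 208, 201, 202, 195, 159, 136, 137, 141, 140, 142, 155, 170, 203, 203, 185]
```

Both fixed cameras show the two long slats at the right height (140 mm). They span ±85 mm, centred at y = ±45 mm, with bright tops along their full length, and the arm is clear.

```bash
python3 -c "
from station import r
print(r.finish_job())"
```

```text
the job is handed in; nothing more can be done
None
```

The tower is built and handed in at about 42.6 s: two short slats stand square across the rails and two long slats across the shorts, all on edge. The final camera readings put the long slats within about 1 mm of centred, and the arm met no resistance other than setting the slats down.

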